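# Put the seam roller away and shut the film fitter's case

## Robot

A 6-joint arm with a two-finger parallel gripper is mounted at the origin on the work surface. World frame = base frame: x ahead of the robot, y to its left, z up, the work surface at z = 0. Lengths are in m, angles in degrees, forces in N, time in s.
With the tool pointing down it reaches from about 0.375 to 0.9 m from the base axis. Payload 3.1 kg.
Tool frame: the origin (TCP) lies at the centre of the arm's flange, where the gripper is bolted on; the fingertips stand 182 mm ahead of it and the grasp point (between the pads) lies 164 mm ahead of it; x points along the fingers, z is the direction in which the jaws open and shut, and the axes are right-handed (so a half turn about x gives the same grasp; the last joint's range is limited). The gripper opens to 87 mm and grips with 3 to 60 N. Pads are 19 mm wide; open, the fingers measure 117 mm over their backs; the gripper's body (75 mm by 190 mm) begins 51 mm behind the grasp point.
Start: joints at [-77.435, 30.224, 82.088, -0, 67.689, -10.227], TCP at [0.242, -0.576, 0.405] pointing down, gripper open.
Joint ranges: [-176.69, 176.69], [-43.24, 126.21], [12.49, 139.97], [-82, 262], [0, 151.66], [-163.58, 163.58]. Speed limits (degrees/s): [159.86, 159.86, 180, 180, 180, 180].

## Interface

Orientations are given as a 3x3 rotation matrix whose columns are the frame's x, y, z axes.
In Python, from rig import bot gives the robot as it stands.
- The arm moves only by the shell command python3 -m crank 'ROWS' [OPENING]. ROWS is JSON, a list of rows, each an object with "offset": the shift along the tool's x, y, z in m, a list of three; "spin": the turn about the tool's x in rad. A call has 1 to 12 rows; each row shifts and turns the commanded pose from where the row before left it, along the tool's axes as they then stand; what a row does not reach is not made up. A row lasts 1/10 s, in which the tool goes at most 50 mm and 8.59 degrees, less where a joint would pass 70% of its speed; a pose out of reach is approached as far as the arm can. A call is refused whole if a number of a shift passes 0.05 or a number of a turn 0.15, either way. A call with a gripper value outside its range is refused whole. OPENING is the finger opening in m, from 0 to 0.087, set as the call begins (- or left out, the last holds). The fingers move at their own pace and stop on an object; the grip force is fixed at half the most. Time passes only in rows, so rows that do not move let the fingers close. It gives the time, the measured TCP pose, the force and the opening at its end, in the units of the state.
- bot.read_state(): the state, without advancing time (a new reading comes with each control period).
- bot.capture(name): name is "scene" or "top" or "wrist"; returns a dict with "pixels" (420x560x3 uint8, blue, green, red), "depth" (420x560 float32, m along the optical axis (not along the pixel's ray), 0 where there is no reading), "K" (3x3 intrinsics, pixels), "k1" (the pictures are not rectified: a ray, as slopes to the right and down, at radius r is drawn at 1 + k1 r^2 times it, then the intrinsics apply), "world_to_cam" (4x4, takes a point from world to camera coordinates). Camera axes: x right, y up, looking along -z (the intrinsics and any distortion apply to the point x, -y, -z); pixel columns grow to the right and rows downward; lengths in m; the calibration is good to about 2 mm. A picture is of the moment at which its call begins.
- bot.hand_in(): hands the job in, once; it reports no verdict.
Trained networks look in a picture, given as the dict that the camera call returned (one of the last four; its "shot" number tells which), for a name from the list of things; names that differ only in an ending like _2 or _b are one class to them, and where a whole thing is asked for, a point or a joint stands for the part that bears it (a point fixed in the world has none). Each returns a list of dicts, best first, with "p" (0 to 1); they miss things now and then, are a little off and sometimes report something else, mostly with a low value. They report only what shows in the picture. A call takes as long as a camera call.
- bot.regions_of(label, picture): "region" (420x560 bool, what is visible of it) and "extent" ([centre column, centre row, width, height] in pixels, round what is visible of it).
The state is a dict: "time_s": time; "joint_positions": joint angles; "qvel": joint speeds; "tau": joint torques, N m; "position": TCP position; "tcp_rot": TCP orientation; "force": force on the tool from outside, world axes, zero at the start; "moment": the same for the moment, N m; "opening": opening from 0.0 (shut) to 1.0 (fully open).
Only numpy, scipy, OpenCV 4.12 (cv2) and the standard library are available. Lean on these libraries where they do the work, as an engineer would, in place of code of your own. Each camera call takes 0.05 s, during which the arm holds its last target.

## Task

Press the seam roller fully home in its empty cut-out in the foam of the open tool case. Then unlock the folding lid stay (at the end of the case nearest the robot) by lifting its knee up and away from the lid until it breaks past straight, and lower the lid gently, without letting it drop, until it is fully shut, with the roller still home under it. Leave the other things on the bench alone.

Things in the scene. Friction and masses are not known exactly. Their poses are not given: they have to be found in the camera images.
- case: Grey flat tool case with aluminium edging, fixed to the bench, 280 long (its x) x 220 wide (its y) x 80 mm high. Origin: centre of the underside; z up. Lid hinge along its +y top edge, front wall at -y. Walls 9 mm. Inside lies a dark foam insert, 46 mm above the bench at its top, with a white squeegee and two round magnets in it (they stay) and one empty cut-out.
- roller: Seam roller, 190 mm long, 0.2 kg: round wooden handle (30 mm thick, x from -80 to +45 mm), black drum (30 mm thick, 50 mm wide, axis along y, centre at x = 95 mm), and an 8 mm steel wire from the handle's end out to the +y side (to y = 40 mm) and round to the drum. Lies flat; origin on its underside below the place to grip the handle, near its balance point; z up; handle axis 15 mm above it.
- roller_head (a point): Centre of the roller's drum, 95 mm ahead of the roller's origin and 15 mm above its underside.
- pocket (a point): Place of the roller's origin when fully home: floor of the empty cut-out, 20 mm under the foam's top. Axes as the case's: roller x along case +x, wire on the +y side; only this fits, 2 mm clear. Finger notches at both sides of the grip: 50 mm long, out to 47 mm from the axis, 12 mm below the floor. Springy foam lips hold the handle: unpressed it stands 8 mm or more high; 5 to 8 N press it home.
- pocket_head (a point): Where the drum's centre is when the roller is fully home.
- lid (a joint): Lid angle: 0 = shut, 1.54 = standing open as found, locked by the stay. The lid (280 x 220 x 12 mm, about 0.55 kg) turns about the case's x axis. Its hinge is stiff enough to hold it while nearly upright, but from about 1.1 rad on down it falls by itself unless held.
- lid_hinge (a point): Middle of the lid's hinge line (along the case's x), on the case's +y top edge.
- lid_bar (a point): Middle of the round steel bar handle on the lid's free edge: 12 mm thick, 110 mm long along the case's x, posts at +-50 mm, 262 mm from the hinge line, 36 mm clear of the lid's edge. With the lid open it stands on top; with the lid shut it lies in front of the case, 86 mm above the bench.
- knee (a joint): Bend of the stay's knee: -0.20 = locked on its stop (past straight, towards the lid), 0 = straight, positive = folding; about 2.9 with the lid shut. While negative, the lid cannot be lowered. Going through straight tips the lid back slightly (about 0.01 rad); then the lid comes forward as the knee folds. It takes little force and the knee stays where it is left.
- knee_knob (a point): Middle of the round steel finger knob on the stay's knee: 16 mm thick, 44 mm long, pointing along the case's +x from two flat links (each 16 mm wide, 87 mm long) that stand inside the case's -x end wall, 22 mm from this point. Found about 41 mm above the case's rim, 56 mm in front of the hinge line.
- stay_foot (a point): Point on the axis of the stay's lower pivot, level with the knob's middle along the case's x. The knob moves on a circle of 87 mm radius about this axis (parallel to the case's x): up and towards the case's front (-y).
- tape: Bystander: roll of packing tape, 104 mm across, 48 mm high, lying flat. Origin: centre of the underside.
- trays: Bystander: stack of black moulded trays, 130 x 170 x 72 mm. Origin: centre of the underside.
- bottle: Bystander: white bottle, 62 mm across, 190 mm high, upright. Origin: centre of the underside.

How it is judged (in metres and radians):
On the way, in this order (a step that is already met when the one before it is completed fails the run):
1. the roller is pressed fully home in its cut-out (horizontal distance between roller and pocket below 0.006 m and horizontal distance between roller_head and pocket_head below 0.008 m and z of roller in the frame of pocket below 0.004 m and z of roller_head in the frame of pocket_head below 0.005 m), for 0.2 s.
2. the knee is lifted past straight while the lid is still up (value of joint knee above 0.1 rad and value of joint lid above 0.9 rad), for 0.2 s.
At the end, for the whole second after the job is handed in: The lid is shut (within 0.03 rad, about 8 mm at its free edge) and still, and the roller lies at rest in its cut-out, the right way round, within 6 mm sideways at the handle and 8 mm at the drum, and standing no more than 4 mm proud of its seat at the handle and 5 mm at the drum (all of step 1 and value of joint lid below 0.03 rad and velocity of joint lid above -0.05 rad/s and linear speed of roller below 0.02 m/s); the robot touches nothing.
It fails at once if the lid drops or is slammed (closes faster than 2 rad/s, about 0.5 m/s at its free edge) (velocity of joint lid below -2 rad/s).
It fails at once if the tape, the trays or the bottle is moved by more than 30 mm (distance of any of tape, trays, bottle from where it was at the start of the episode above 0.03 m).
It also fails if it takes over 67 s, if anything falls off the work surface, if the arm or the gripper's body presses on something with over 40 N, if the wrist force passes 120 N, or if a joint passes its speed limit or range.

## Working session

There is one attempt and no reset: what is moved stays moved. The work goes in short steps, Python scripts to look and compute and a shell command to move; the robot and the scene stay as the last step left them, time stands still between calls to the robot, and variables do not carry over. Pictures are saved under pics/ and viewed, and the job is handed in when it is done.

```bash
ls; mkdir -p pics
cat > h.py <<'E'
import numpy as np, cv2
from rig import bot
def cap(n,save=None):
    d=bot.capture(n)
    if save: cv2.imwrite('pics/'+save+'.png',d['pixels'])
    return d
def cloud(d):
    K=d['K'];k1=d['k1'];Z=d['depth']
    v,u=np.mgrid[0:420,0:560].astype(float)
    xd=(u-K[0,2])/K[0,0];yd=(v-K[1,2])/K[1,1]
    x,y=xd.copy(),yd.copy()
    for _ in range(10):
        s=1+k1*(x*x+y*y); x=xd/s;y=yd/s
    P=np.stack([x*Z,-y*Z,-Z,np.ones_like(Z)],-1)
    W=P@np.linalg.inv(d['world_to_cam']).T
    W[Z<=0]=np.nan
    return W[...,:3]
def proj(d,p):
    c=d['world_to_cam']@np.append(p,1);x=c[0]/-c[2];y=-c[1]/-c[2]
    s=1+d['k1']*(x*x+y*y);K=d['K']
    return K[0,0]*x*s+K[0,2],K[1,1]*y*s+K[1,2]
E
python3 - <<'E'
from h import *
s=bot.read_state();print(s)
for n in ['scene','top','wrist']:
    d=cap(n,n+'0');print(n,d['K'],d['k1'],d['world_to_cam'])
    np.save(n+'0.npy',cloud(d))
    for l in ['case','roller','lid','lid_bar','knee_knob','tape','trays','bottle']:
        for r in bot.regions_of(l,d)[:2]:
            W=cloud(d)[r['region']]
            print(n,l,round(r['p'],2),np.round(r['extent']),r['region'].sum(),np.round(np.nanmedian(W,0),3),np.round(np.nanmin(W,0),3),np.round(np.nanmax(W,0),3))
E
```

```text
pics
{'time_s': 0.0, 'joint_positions': array([-7.74353553e+01,  3.02802894e+01,  8.21576588e+01, -7.35799188e-04,
        6.76900657e+01, -1.02279770e+01]), 'qvel': array([-0.08173368,  0.0114085 , -0.04645838, -0.09426025, -0.0001256 ,
       -0.07485057]), 'tau': array([-5.48015978e-04, -4.40045285e+01, -1.76593584e+01,  6.32988755e-02,
        5.82568883e-02, -1.59308465e-04]), 'position': array([ 0.24206443, -0.57583967,  0.40374995]), 'tcp_rot': array([[-4.97640000e-04,  9.21911249e-01,  3.87400828e-01],
       [ 2.17817017e-03,  3.87400956e-01, -9.21908756e-01],
       [-9.99997504e-01,  3.85046254e-04, -2.20086579e-03]]), 'force': array([-0.15599437,  0.17863957,  0.54271877]), 'moment': array([-0.05634744,  0.00236149,  0.08013232]), 'opening': 0.9997864908113312}
scene [[523.46639943   0.         283.70108404]
 [  0.         523.46639943 215.45363693]
 [  0.           0.           1.        ]] -0.11786201480949782 [[ 8.27007472e-01  5.62189575e-01 -1.23437554e-03 -4.36656057e-01]
 [-4.71228537e-01  6.94393564e-01  5.43839355e-01  1.08462850e-01]
 [ 3.06597958e-01 -4.4917753
[... 2105 characters left out ...]
2062 [0.65  0.423 0.064] [ 0.585  0.341 -0.003] [0.73  0.516 0.081]
top trays 0.56 [239. 209.  89. 108.] 6756 [0.557 0.139 0.049] [ 0.403 -0.016 -0.006] [0.778 0.293 0.354]
top bottle 0.62 [172. 279.  27.  22.] 437 [0.351 0.347 0.126] [ 0.31   0.329 -0.004] [0.382 0.425 0.197]
wrist [[321.60300709   0.         280.74408363]
 [  0.         321.60300709 209.10582889]
 [  0.           0.           1.        ]] -0.06417289325930477 [[ 3.87814203e-01 -9.21737546e-01 -2.00763853e-04 -6.26150894e-01]
 [ 8.85111631e-01  3.72464894e-01 -2.79011296e-01  3.47439779e-02]
 [ 2.57249965e-01  1.08026845e-01  9.60287799e-01 -3.91217339e-01]
 [ 0.00000000e+00  0.00000000e+00  0.00000000e+00  1.00000000e+00]]
```

Run:
```python
import cv2
for n in ['scene0','top0']:
    i=cv2.imread(f'pics/{n}.png')
    c=i[100:400,150:450] if n=='scene0' else i[130:300,130:400]
    cv2.imwrite(f'pics/{n}c.png',cv2.resize(c,None,fx=2 if n=='scene0' else 2.9,fy=2 if n=='scene0' else 2.9,interpolation=cv2.INTER_CUBIC))
```

```text
(no output)
```

View pics/scene0c.png

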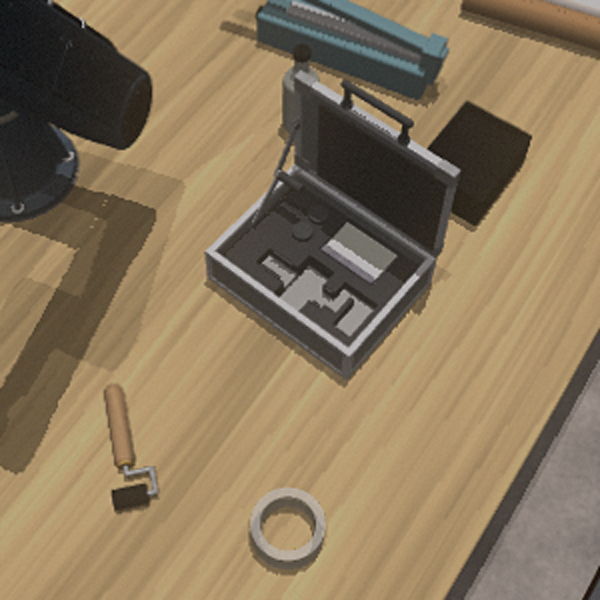

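View pics/top0c.png

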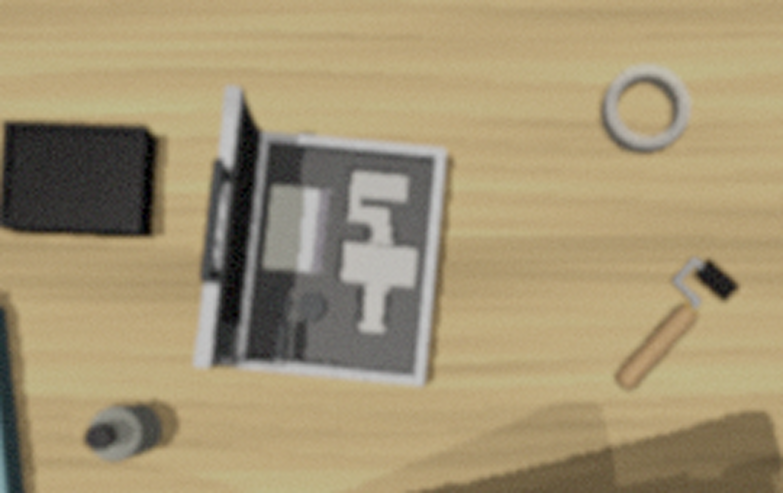

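View pics/wrist0.png

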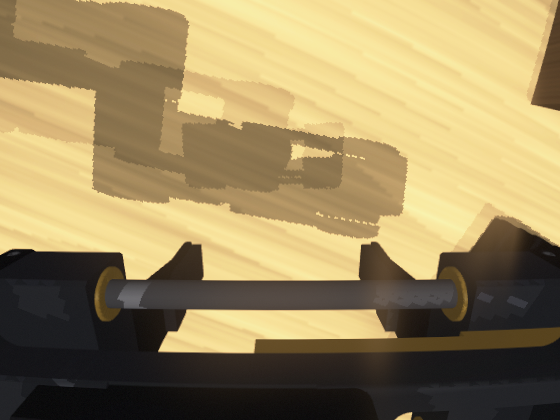

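The scene view shows the case (centre ~(316,212)), with the lid up, the stay at its near end, the roller at ~(215,323), and the tape at (295,364). The top view shows the roller's wire on its +y side and the cut-out's drum end towards +x. Next I'll measure these.

Run:
```python
from h import *
for n in ['top0','scene0']:
    W=np.load(n+'.npy'); P=W.reshape(-1,3)
    m=(P[:,2]>.074)&(P[:,2]<.088)&(P[:,0]>.35)&(P[:,0]<.76)&(P[:,1]>-.06)&(P[:,1]<.24)
    Q=P[m]; r=cv2.minAreaRect(Q[:,:2].astype(np.float32)*1000); print(n,m.sum(),r)
    # lid top pts
    m=(P[:,2]>.11)&(P[:,0]>.38)&(P[:,0]<.75)&(P[:,1]>.15)&(P[:,1]<.26)
    Q=P[m]; A=np.c_[Q[:,0],Q[:,2],np.ones(len(Q))]
    m2=np.ones(len(Q),bool)
    for _ in range(6):
        s=np.linalg.lstsq(A[m2],Q[m2,1],rcond=None)[0]; e=Q[:,1]-A@s; m2=abs(e)<.006
    print('lid plane y=',s,m2.sum(),'yaw',np.degrees(np.arctan(s[0])), 'zmax',Q[:,2].max())
    b=Q[(Q[:,2]>.318)]; print('bar',len(b),np.median(b,0),b.min(0),b.max(0))
    # roller handle
    m=(P[:,2]>.012)&(P[:,2]<.05)&(P[:,0]>.36)&(P[:,0]<.62)&(P[:,1]>-.42)&(P[:,1]<-.18)
    Q=P[m];print('roller',len(Q),Q.mean(0),cv2.minAreaRect(Q[:,:2].astype(np.float32)*1000))
    img=cv2.imread(f'pics/{n}.png').reshape(-1,3).astype(int)
    mm=m&(img[:,2]-img[:,0]>35); Q=P[mm]; c=Q.mean(0); u,s,vt=np.linalg.svd((Q-c)[:,:2]); d=vt[0]*np.sign(vt[0,0]); t=(Q-c)[:,:2]@d
    print('handle',mm.sum(),c,'dir',d,np.degrees(np.arctan2(d[1],d[0])),np.percentile(t,[0,3,97,100]))
    mm=m&(img.max(1)<70);Q=P[mm];print('drum',mm.sum(),Q.mean(0))
```

```text
top0 817 ((553.9541015625, 107.59803771972656), (219.4622802734375, 282.2096862792969), 84.15721893310547)
lid plane y= [-1.07204586e-01  1.25024290e-05  2.71587047e-01] 1160 yaw -6.119000179130763 zmax 0.35431849786770653
bar 191 [0.56332115 0.2135933  0.34792056] [0.50505484 0.20245677 0.31912491] [0.62288614 0.22460711 0.3543185 ]
roller 479 [ 0.47833745 -0.29439378  0.02572183] ((485.6607971191406, -304.2039489746094), (96.15850830078125, 216.68899536132812), 67.30068969726562)
handle 333 [ 0.45677645 -0.27751901  0.02629254] dir [ 0.74254017 -0.66980153] -42.051749013976035 [-0.07389043 -0.06953086  0.11140365  0.12561188]
drum 77 [ 0.52691904 -0.34448978  0.0278181 ]
scene0 1102 ((554.3820190429688, 112.03580474853516), (238.88687133789062, 284.65673828125), 84.28424072265625)
lid plane y= [-0.10612287 -0.01389168  0.27230588] 3388 yaw -6.057719463604547 zmax 0.35399425363297166
bar 209 [0.5679313  0.21069432 0.34551056] [0.50384641 0.20058785 0.3183131 ] [0.62540293 0.22345516 0.35399425]
roller 683 [ 0.48520251 -0.30283303  0.02492289] ((481.22210693359375, -287.29156494140625), (65.06208038330078, 190.96621704101562), 42.453948974609375)
handle 412 [ 0.45481556 -0.27753152  0.02616682] dir [ 0.74951374 -0.66198879] -41.45172593953932 [-0.07007949 -0.0619459   0.05707447  0.09870622]
drum 172 [ 0.53258556 -0.35267658  0.02567526]
```

```bash
python3 -m crank '[{"offset":[0,0.035,-0.032],"spin":0},{"offset":[0,0.035,-0.032],"spin":0},{"offset":[0,0.035,-0.032],"spin":0},{"offset":[0,0.035,-0.032],"spin":0},{"offset":[0,0.035,-0.032],"spin":0},{"offset":[0,0.035,-0.032],"spin":0},{"offset":[0,0.035,-0.032],"spin":0},{"offset":[0,0.035,-0.032],"spin":0}]'
python3 -m crank '[{"offset":[0,0,0],"spin":0.141},{"offset":[0,0,0],"spin":0.141},{"offset":[0,0,0],"spin":0.141},{"offset":[0,0,0],"spin":0.141},{"offset":[0,0,0],"spin":0.141},{"offset":[0,0,0],"spin":0.141},{"offset":[0,0,0],"spin":0.141},{"offset":[0,0,0],"spin":0.141},{"offset":[0,0,0],"spin":0}]'
python3 - <<'E'
from h import *
d=cap('wrist','w1');np.save('w1.npy',cloud(d));s=bot.read_state();print(s['position'],s['tcp_rot'],s['time_s'])
W=cloud(d)
for l in ['roller','roller_head']:
  for r in bot.regions_of(l,d)[:2]:
    print(l,r['p'],r['extent'],np.nanmedian(W[r['region']],0))
E
```

```text
time_s: 2.15
position: [0.4016, -0.23, 0.405]
tcp_rot: [[0.001, 0.922, 0.387], [-0.001, 0.387, -0.922], [-1.0, 0.0, 0.001]]
force: [0.6, -0.9, -0.1]
opening: 0.998
time_s: 3.05
position: [0.4011, -0.2317, 0.4049]
tcp_rot: [[0.0, 0.745, -0.667], [-0.0, -0.667, -0.745], [-1.0, 0.0, 0.0]]
force: [0.5, 0.2, -0.4]
opening: 0.999
[ 0.40112588 -0.231703    0.40489024] [[ 2.69798236e-04  7.46918114e-01 -6.64915978e-01]
 [-2.21827376e-04 -6.64915941e-01 -7.46918163e-01]
 [-9.99999939e-01  3.49013769e-04 -1.37062628e-05]] 3.1
roller 0.71 [276.8, 94.3, 65.9, 181.4] [ 0.48313825 -0.30496973  0.02738481]
roller_head 0.63 [277.2, 93.0, 63.7, 179.9] [ 0.48374542 -0.30545715  0.02747221]
```

View pics/w1.png

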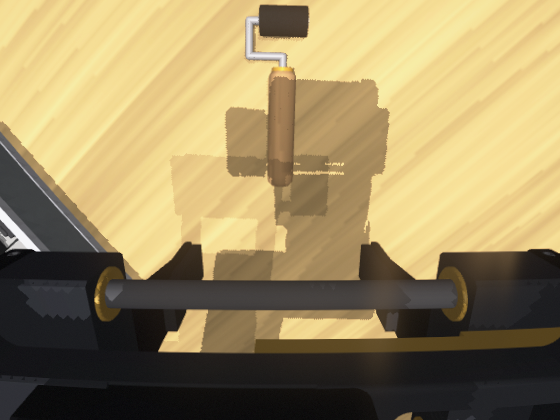

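The wrist view shows the handle nearly upright from (282,68) to (281,185), the drum at (284,21) and the wire on the left (+y) side.

Run:
```python
from h import *
W=np.load('w1.npy');i=cv2.imread('pics/w1.png').astype(int)
Z=W[...,2]
m=(Z>.016)&(Z<.045); m[195:]=0; m[:,:262]=0; m[:,302:]=0
mh=m.copy(); mh[:72]=0; mh[183:]=0
Q=W[mh];c=Q.mean(0);print(len(Q),c,np.percentile(Q[:,2],[5,50,95,99]))
u,s,vt=np.linalg.svd((Q-c)[:,:2],full_matrices=False);d=vt[0]*np.sign(vt[0,0]);n=np.array([-d[1],d[0]])
t=(Q-c)[:,:2]@d;w=(Q-c)[:,:2]@n
print('yaw',np.degrees(np.arctan2(d[1],d[0])),np.percentile(t,[0,1,99,100]),np.percentile(w,[1,50,99]))
mid=c[:2]+d*(np.percentile(t,.5)+np.percentile(t,99.5))/2+n*(np.percentile(w,1)+np.percentile(w,99))/2
print('mid',mid,'origin from handle',mid+d*.0175)
m=(Z>.014)&(Z<.045); md=np.zeros_like(m); md[6:37,258:309]=m[6:37,258:309]; md&=i.max(2)<90
Q=W[md]; r=cv2.minAreaRect((Q[:,:2]*1000).astype(np.float32)); print('drum',len(Q),Q.mean(0),r)
for px in [(68,282),(185,281)]:
  print(W[px])
```

```text
2920 [ 0.45009566 -0.2766327   0.02737138] [0.02050515 0.02841484 0.03092911 0.03156704]
yaw -43.08414885025686 [-0.06217655 -0.06007359  0.05519729  0.05748439] [-1.43476279e-02 -1.79133525e-05  1.44212151e-02]
mid [ 0.44843294 -0.27502723] origin from handle [ 0.46121409 -0.28698099]
drum 1443 [ 0.526789   -0.34906963  0.0271024 ] ((528.35009765625, -350.1676025390625), (48.777889251708984, 27.62483787536621), 46.269195556640625)
[ 0.49391628 -0.31778635  0.02586804]
[ 0.40189347 -0.23414133  0.02818337]
```

```bash
python3 -m crank '[{"offset":[0,0.04,0.001],"spin":0.025},{"offset":[0,0.04,0],"spin":0},{"offset":[0.048,0,0],"spin":0},{"offset":[0.048,0,0],"spin":0},{"offset":[0.048,0,0],"spin":0},{"offset":[0.048,0,0],"spin":0},{"offset":[0.026,0,0],"spin":0},{"offset":[0,0,0],"spin":0}]'
python3 -m crank '[{"offset":[0,0,0],"spin":0},{"offset":[0,0,0],"spin":0},{"offset":[0,0,0],"spin":0},{"offset":[0,0,0],"spin":0},{"offset":[0,0,0],"spin":0},{"offset":[0,0,0],"spin":0}]' 0.02
```

```text
time_s: 4.0
position: [0.4595, -0.2868, 0.1847]
tcp_rot: [[-0.001, 0.729, -0.684], [0.001, -0.684, -0.729], [-1.0, -0.002, -0.0]]
force: [0.2, 0.7, -0.2]
opening: 1.003
time_s: 4.6
position: [0.4594, -0.2865, 0.187]
tcp_rot: [[0.0, 0.728, -0.685], [-0.0, -0.685, -0.728], [-1.0, 0.0, 0.0]]
force: [-0.0, 0.3, -0.3]
opening: 0.543
```

```bash
python3 -m crank '[{"offset":[0,0,0],"spin":0},{"offset":[0,0,0],"spin":0},{"offset":[0,0,0],"spin":0},{"offset":[0,0,0],"spin":0},{"offset":[0,0,0],"spin":0}]' 0.02
```

```text
time_s: 5.1
position: [0.4594, -0.2865, 0.1868]
tcp_rot: [[-0.0, 0.728, -0.685], [0.0, -0.685, -0.728], [-1.0, -0.0, -0.0]]
force: [1.1, -0.0, 1.2]
opening: 0.332
```

```bash
python3 -m crank '[{"offset":[-0.03,0,0],"spin":0},{"offset":[-0.045,0,0],"spin":0},{"offset":[-0.045,0,0],"spin":0},{"offset":[-0.045,0,0],"spin":0},{"offset":[-0.045,0,0],"spin":0},{"offset":[0,0,0],"spin":-0.1295},{"offset":[0,0,0],"spin":-0.1295},{"offset":[0,0,0],"spin":-0.1295},{"offset":[0,0,0],"spin":-0.1295},{"offset":[0,0,0],"spin":-0.1295}]'
python3 -m crank '[{"offset":[0,0.003,-0.048],"spin":0},{"offset":[0,0.003,-0.048],"spin":0},{"offset":[0,0.003,-0.048],"spin":0},{"offset":[0,0.003,-0.048],"spin":0},{"offset":[0,0.003,-0.048],"spin":0},{"offset":[0,0,0],"spin":0},{"offset":[0,0,0],"spin":0}]'
python3 - <<'E'
from h import *
d=cap('wrist','w2');np.save('w2.npy',cloud(d));s=bot.read_state();print(s['position'],s['tcp_rot'],s['time_s'],s['opening'])
d=cap('top','t2');np.save('t2.npy',cloud(d))
E
```

```text
time_s: 6.1
position: [0.459, -0.2862, 0.3962]
tcp_rot: [[-0.001, 0.995, -0.102], [0.001, -0.102, -0.995], [-1.0, -0.002, -0.001]]
force: [-0.0, -0.2, -1.8]
opening: 0.333
time_s: 6.8
position: [0.4998, -0.0482, 0.3963]
tcp_rot: [[-0.001, 0.995, -0.104], [-0.0, -0.104, -0.995], [-1.0, -0.001, 0.0]]
force: [-0.2, 0.6, -0.4]
opening: 0.336
[ 0.49989831 -0.04933083  0.39642968] [[-8.49095209e-04  9.94344538e-01 -1.06198960e-01]
 [-4.02396961e-04 -1.06199329e-01 -9.94344780e-01]
 [-9.99999559e-01 -8.01559250e-04  4.90294562e-04]] 6.85 0.33309967265379203
```

View pics/w2.png

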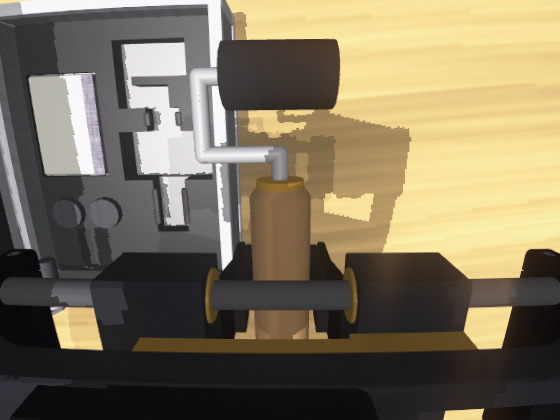

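The wrist view shows the empty cut-out clearly: its drum end at ~(155,60), the finger-notch area (120–230,100–175), the handle end to (173,228) and the held roller at right.

Run:
```python
from h import *
yaw=np.radians(-6.1);c0=np.array([.554,.108]);ex=np.array([np.cos(yaw),np.sin(yaw)]);ey=np.array([-ex[1],ex[0]])
W=np.load('w2.npy');i=cv2.imread('pics/w2.png')
P=W.reshape(-1,3);C=i.reshape(-1,3)
# foam region, z map
a=(P[:,:2]-c0)@ex;b=(P[:,:2]-c0)@ey
ok=(abs(a)<.16)&(abs(b)<.13)&(P[:,2]>.0)&(P[:,2]<.1)
H=np.zeros((330,400),np.uint8)
u=((a+.16)*1200).astype(int)
for s,zz in ((1,0),):pass
sc=1200
img=np.zeros((int(.26*sc),int(.32*sc),3),np.uint8)
A=((a[ok]+.16)*sc).astype(int);B=((.13-b[ok])*sc).astype(int)
z=P[ok,2]
img[B,A]=cv2.applyColorMap(np.clip(z/.1*255,1,255).astype(np.uint8).reshape(-1,1),cv2.COLORMAP_JET)[:,0]
img=cv2.dilate(img,np.ones((3,3)))
cv2.imwrite('pics/zmap.png',cv2.resize(img,None,fx=2,fy=2,interpolation=cv2.INTER_NEAREST))
# rim
r=ok&(P[:,2]>.076)&(P[:,2]<.086)
print('rim',r.sum(),np.median(P[r,2]),'foam',np.median(P[ok&(P[:,2]>.042)&(P[:,2]<.05),2]))
R=P[r];rr=cv2.minAreaRect((R[:,:2]*1000).astype(np.float32));print(rr)
# -y outer front edge fit
```

```text
rim 6657 0.08050981576298549 foam 0.04672513857760041
((569.4217529296875, 101.54826354980469), (225.82215881347656, 243.76889038085938), 81.33683013916016)<stdin>:9: RuntimeWarning: invalid value encountered in cast
```

View pics/zmap.png

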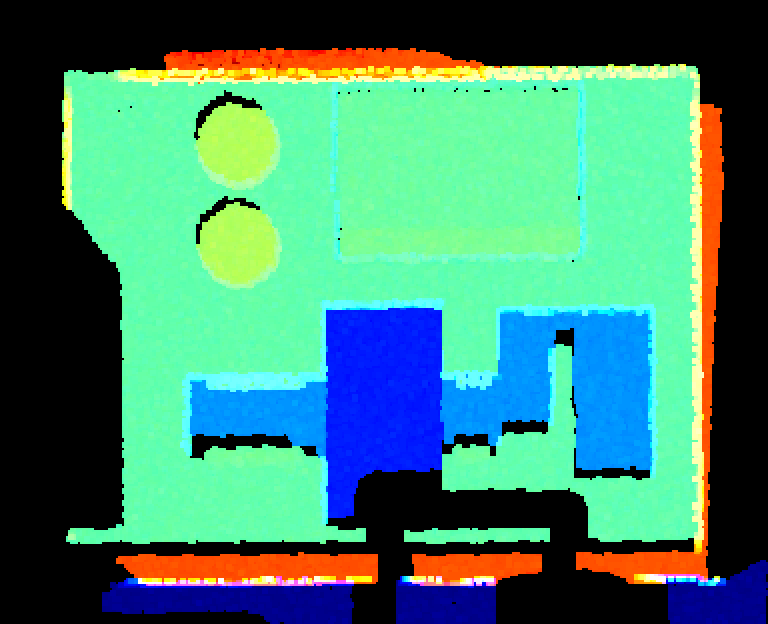

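```bash
cat > fit.py <<'E'
from h import *
import sys
def run(f,yawd=-6.1):
    yaw=np.radians(yawd);c0=np.array([.554,.108]);ex=np.array([np.cos(yaw),np.sin(yaw)]);ey=np.array([-ex[1],ex[0]])
    P=np.load(f).reshape(-1,3);P=P[~np.isnan(P[:,0])]
    a=(P[:,:2]-c0)@ex*1000;b=(P[:,:2]-c0)@ey*1000;z=P[:,2]*1000
    low=(z<38)&(z>8)
    top=(z>43)&(z<49)
    def edge(axis,side,lo,hi,c,name,bw=2.0):
        # boundary between low region and top region along coordinate; side=+1: top at larger coord
        u,v=(a,b) if axis=='a' else (b,a)
        pts=[]
        for w in np.arange(lo,hi,bw):
            k=(v>=w)&(v<w+bw)&(abs(u-c)<12)
            t=u[k&top]*side; l=u[k&low]*side
            t=t[t>c*side-6] 
            if len(t)<3 : continue
            pts.append((w+bw/2,side*np.percentile(t,3),side*l.max() if len(l) else np.nan))
        p=np.array(pts)
        k=abs(p[:,1]-np.median(p[:,1]))<2
        s=np.polyfit(p[k,0],p[k,1],1)
        print(name,'n',k.sum(),'foam edge',round(np.median(p[k,1]),1),'slope deg',round(np.degrees(np.arctan(s[0])),2),'low max',np.round(np.nanmedian(p[:,2]),1))
    edge('a',1,-60,-2,111,'drum +x edge (112)')
    edge('b',1,-22,22,3,'notch +y edge (47)')
    edge('a',-1,-8,0,-24,'notch -x (-25)')
    edge('a',1,-20,0,25,'notch +x (25)')
    edge('b',1,85,108,2,'wire/drum +y')
    edge('b',-1,82,108,-68,'drum -y (-27)')
    edge('a',-1,-50,-32,-81,'handle -x (-82)')
    edge('b',1,-75,-30,-26,'handle +y (17)')
    edge('b',-1,-75,-30,-60,'handle -y (-17)')
if __name__=='__main__':run(sys.argv[1])
E
python3 fit.py w2.npy; python3 fit.py top0.npy
python3 - <<'E'
from h import *
# held roller in tool frame
W=np.load('w2.npy');i=cv2.imread('pics/w2.png').astype(int)
s=bot.read_state();R=s['tcp_rot'];p=s['position']
T=(W.reshape(-1,3)-p)@R; T=T.reshape(420,560,3)
m=(W[...,2]>.18)&(W[...,2]<.30)
md=m.copy();md[:38]=0;md[108:]=0;md[:,:222]=0
Q=T[md];print('drum',len(Q),Q.min(0),np.percentile(Q,[1,50,99],axis=0))
r=cv2.minAreaRect((Q[:,1:]*1000).astype(np.float32));print(r)
mh=m.copy();mh[:185]=0;mh[235:]=0;mh[:,:245]=0;mh[:,315:]=0
Q=T[mh];print('handle',len(Q),np.percentile(Q,[1,50,99],axis=0))
for r0 in range(188,235,10):
  q=T[r0:r0+4][mh[r0:r0+4]];print(np.median(q[:,1]),np.percentile(q[:,2],[2,98]).mean(),np.percentile(q[:,0],3))
md2=T[m&(np.arange(420)[:,None]<175)&(np.arange(560)[None]<285)]
E
```

```text
drum +x edge (112) n 29 foam edge 111.8 slope deg -0.37 low max 112.1
notch +y edge (47) n 22 foam edge 3.1 slope deg 0.68 low max 3.9
notch -x (-25) n 4 foam edge -25.6 slope deg 0.72 low max -25.4
notch +x (25) n 10 foam edge 25.3 slope deg 0.22 low max 22.6
wire/drum +y n 12 foam edge 0.7 slope deg 0.14 low max 1.6
drum -y (-27) n 13 foam edge -70.6 slope deg -0.69 low max -64.1
handle -x (-82) n 9 foam edge -82.1 slope deg 0.48 low max -82.5
handle +y (17) n 20 foam edge -31.1 slope deg 1.2 low max -26.5
handle -y (-17) n 21 foam edge -58.1 slope deg 0.5 low max -50.3
drum +x edge (112) n 4 foam edge 113.5 slope deg -1.06 low max 111.3
drum 7970 [ 0.15535843  0.08000627 -0.02682336] [[ 0.15659804  0.08015482 -0.02488795]
 [ 0.15943307  0.09306961 -0.00135746]
 [ 0.16833347  0.10727395  0.02205524]]
((94.59986877441406, -1.9290390014648438), (49.88359451293945, 29.09271812438965), 89.80122375488281)
handle 2916 [[ 0.15601744  0.0225909  -0.01543391]
 [ 0.15988548  0.03501922 -0.00119321]
 [ 0.16887518  0.04603014  0.01279843]]
0.04386098990338549 -0.0012961679505538379 0.15961568621303246
0.0398577780552896 -0.00142773062004517 0.15722121945053374
0.03542623552403098 -0.001404248526154354 0.15614872198185206
0.03065314232365357 -0.0014682278605154227 0.1560470107904437
0.02597449962873584 -0.0011492337355168015 0.15650948877536064Traceback (most recent call last):
  File "fit.py", line 32, in <module>
    if __name__=='__main__':run(sys.argv[1])
                            ~~~^^^^^^^^^^^^^
  File "fit.py", line 24, in run
    edge('b',1,-22,22,3,'notch +y edge (47)')
    ~~~~^^^^^^^^^^^^^^^^^^^^^^^^^^^^^^^^^^^^^
  File "fit.py", line 20, in edge
    k=abs(p[:,1]-np.median(p[:,1]))<2
          ~^^^^^
IndexError: too many indices for array: array is 1-dimensional, but 2 were indexed
```

```bash
python3 -m crank '[{"offset":[0,0.0125,-0.039],"spin":0},{"offset":[0,0.0125,-0.039],"spin":0},{"offset":[0,0.0125,-0.039],"spin":0},{"offset":[0,0,0],"spin":0},{"offset":[0.045,0,0],"spin":0},{"offset":[0.045,0,0],"spin":0},{"offset":[0.045,0,0],"spin":0},{"offset":[0.014,0,0],"spin":0},{"offset":[0,0,0],"spin":0},{"offset":[0,0,0],"spin":0}]'
python3 - <<'E'
from h import *
d=cap('wrist','w3');np.save('w3.npy',cloud(d));s=bot.read_state();print(s['position'],s['tcp_rot'],s['time_s'],s['opening'],s['force'])
E
```

```text
time_s: 7.9
position: [0.5505, 0.0612, 0.2479]
tcp_rot: [[0.0, 0.994, -0.11], [-0.0, -0.11, -0.994], [-1.0, 0.0, 0.0]]
force: [-0.4, 0.1, -1.3]
opening: 0.333
[0.55074648 0.06146164 0.24871786] [[ 2.29235509e-03  9.94010933e-01 -1.09256630e-01]
 [-3.36188152e-04 -1.09256145e-01 -9.94013572e-01]
 [-9.99997316e-01  2.31536286e-03  8.37208194e-05]] 7.95 0.3325122497435714 [ 0.98106681  1.22163608 -1.75902454]
```

View pics/w3.png

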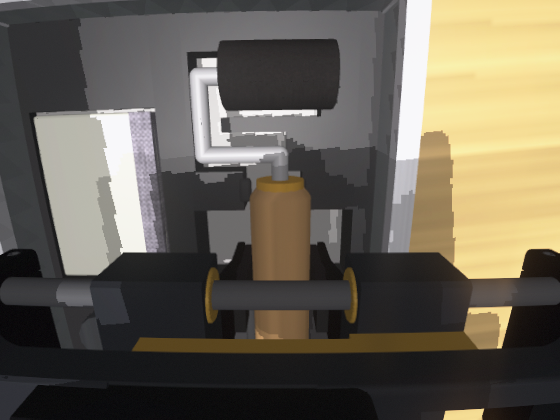

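The roller hovers over the cut-out; pocket edges show around the drum (190–320, 50–115) and the notches at (205–350, 210–260).

Run:
```python
from h import *
W=np.load('w3.npy');s=bot.read_state()
R=s['tcp_rot'];p=s['position'];yaw=np.degrees(np.arctan2(R[1,1],R[0,1]));print('yaw',yaw,p)
# use horizontal ideal frame
cy=np.array([R[0,1],R[1,1]]);cz=np.array([R[0,2],R[1,2]])
P=W.reshape(-1,3);A=(P[:,:2]-p[:2])@cy*1000;L=-(P[:,:2]-p[:2])@cz*1000;z=P[:,2]*1000
ok=(abs(A-30)<100)&(abs(L)<75)&(z<115)&(z>0)
sc=4
img=np.zeros((600,800,3),np.uint8)
col=cv2.applyColorMap(np.clip(z[ok]/110*255,1,255).astype(np.uint8).reshape(-1,1),cv2.COLORMAP_JET)[:,0]
img[((75-L[ok])*sc).astype(int).clip(0,599),((A[ok]+70)*sc).astype(int).clip(0,799)]=col
img=cv2.dilate(img,np.ones((3,3)))
for v in (-17,17,-47,47,-27,46): cv2.putText(img,str(v),(0,int((75-v)*sc)),0,.4,(255,255,255));img[int((75-v)*sc),0:800:3]=255
for v in (-25,25,47,78,112): img[0:600:3,int((v+70)*sc)]=255
cv2.imwrite('pics/z3.png',img)
T=z>60
d=ok&T&(A>80)&(z<100);print('drum A',np.percentile(A[d],[1,99]),'L',np.percentile(L[d],[1,99]))
d=ok&T&(A>15)&(A<44)&(abs(L)<18)&(z<100);print('handle L',np.percentile(L[d],[1,99]),z[d].max())
```

```text
yaw -6.27245423255912 [0.55074648 0.06146164 0.24871786]
drum A [ 80.23556633 129.46131299] L [-64.30945907  65.51606921]
handle L [-15.34019593  12.95810328] 92.95140144602554
```

View pics/z3.png

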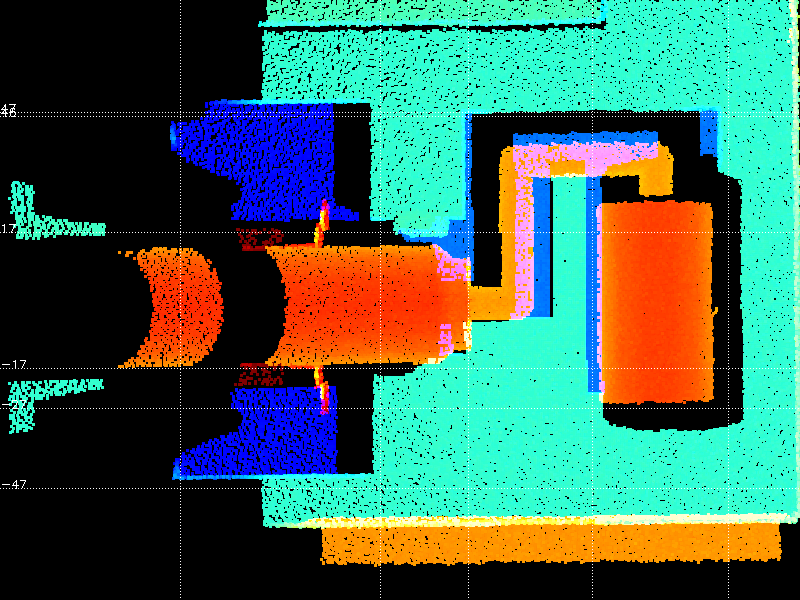

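Run:
```python
import cv2
i=cv2.imread('pics/w3.png');c=i[40:270,170:380];cv2.imwrite('pics/w3c.png',cv2.resize(c,None,fx=2.6,fy=2.6,interpolation=cv2.INTER_CUBIC))
import numpy as np
W=np.load('w3.npy');
for r in (220,235,245):
  z=W[r,190:370,2]*1000
  print(r,[ (190+k,int(z[k]),int(z[k+1])) for k in range(179) if abs(z[k]-z[k+1])>8])
```

```text
220 [(249, 13, 79), (309, 80, 14)]
235 [(250, 13, 80), (309, 80, 15)]
245 [(236, 14, 70), (250, 67, 80), (309, 81, 67), (324, 70, 14)]
```

View pics/w3c.png

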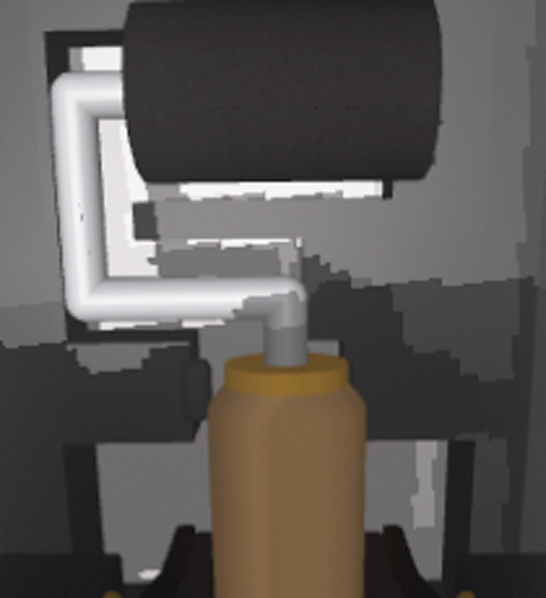

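```bash
python3 -m crank '[{"offset":[0.005,-0.0015,-0.0038],"spin":0},{"offset":[0.005,0,0],"spin":0},{"offset":[0,0,0],"spin":0},{"offset":[0,0,0],"spin":0}]'
cat > v.py <<'E'
from h import *
import sys
n=sys.argv[1]
d=cap('wrist',n);W=cloud(d);np.save(n+'.npy',W);s=bot.read_state();print(s['position'],s['time_s'],s['opening'],s['force'])
i=d['pixels'];c=i[40:270,170:380];cv2.imwrite(f'pics/{n}c.png',cv2.resize(c,None,fx=2.6,fy=2.6,interpolation=cv2.INTER_CUBIC))
R=s['tcp_rot'];p=s['position']
cy=np.array([R[0,1],R[1,1]]);cz=np.array([R[0,2],R[1,2]])
P=W.reshape(-1,3);A=(P[:,:2]-p[:2])@cy*1000;L=-(P[:,:2]-p[:2])@cz*1000;z=P[:,2]*1000
f=(abs(z-46.5)<2.5)
def pc(m,v,q): return np.round(np.percentile(v[m],q),1)if m.sum()>5 else None
print('notch +y foam edge',pc(f&(A>2)&(A<20)&(L>30)&(L<60),L,2),'-y',pc(f&(A>2)&(A<20)&(L<-30)&(L>-60),L,98))
print('notch +x edge',pc(f&(A>12)&(A<40)&(L>25)&(L<42),A,2),pc(f&(A>12)&(A<40)&(L<-22)&(L>-40),A,2))
up=p[2]*1000-155
h=(z>up-12)&(z<up+6)
print('handle L',pc(h&(A>15)&(A<40)&(abs(L)<22),L,[1,99]),'drum A',pc(h&(A>76)&(abs(L)<22),A,[1,99]),'L',pc(h&(A>85)&(A<105)&(abs(L)<35),L,[1,99]))
E
python3 v.py w4
```

```text
time_s: 8.35
position: [0.5488, 0.0669, 0.238]
tcp_rot: [[0.0, 0.994, -0.107], [-0.0, -0.107, -0.994], [-1.0, 0.0, 0.0]]
force: [-0.1, 0.9, -0.8]
opening: 0.333
[0.54891503 0.06685296 0.2380025 ] 8.4 0.33450870595849735 [ 0.1214098  -0.50409988 -1.92517823]
notch +y foam edge 44.3 -y -49.2
notch +x edge 25.6 26.2
handle L [-14.5  12.8] drum A [ 81.3 107.7] L [-24.3  24.2]
```

View pics/w4c.png

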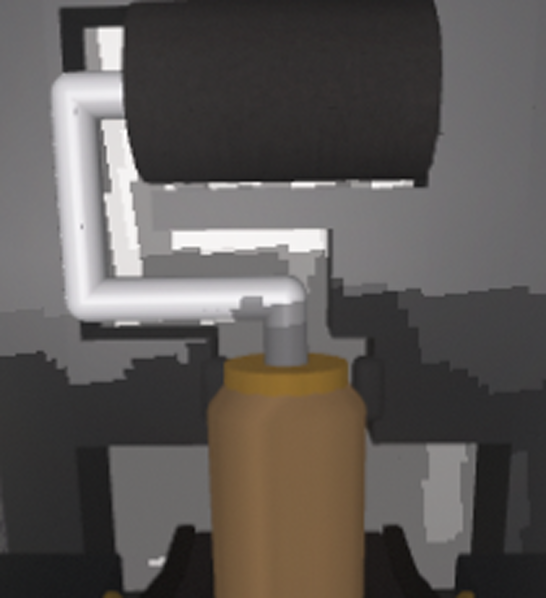

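```bash
python3 -m crank '[{"offset":[0,0.001,0.0014],"spin":0},{"offset":[0,0,0],"spin":0},{"offset":[0,0,0],"spin":0},{"offset":[0,0,0],"spin":0}]'
python3 v.py w5
```

```text
time_s: 8.8
position: [0.5497, 0.0652, 0.2378]
tcp_rot: [[-0.0, 0.994, -0.108], [0.0, -0.108, -0.994], [-1.0, -0.0, -0.0]]
force: [0.3, 0.3, -1.6]
opening: 0.335
[0.54970278 0.06517781 0.23774159] 8.85 0.3349377205411008 [-0.42793802 -0.41920311 -0.92043842]
notch +y foam edge 46.0 -y -47.7
notch +x edge 24.6 25.2
handle L [-14.6  12.9] drum A [ 81.4 107.8] L [-24.4  24.2]
```

View pics/w5c.png

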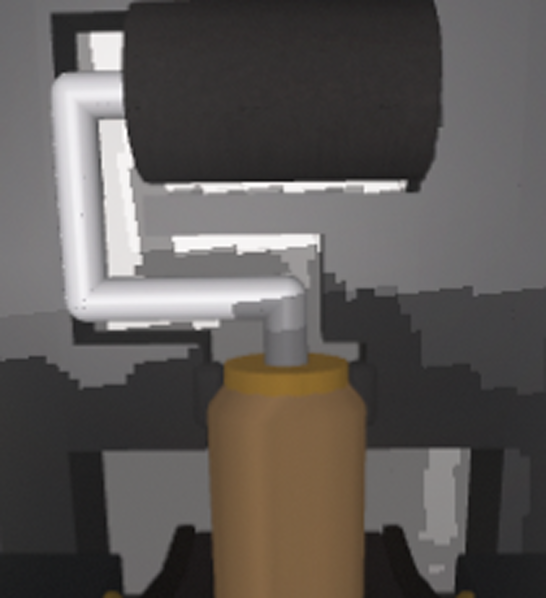

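```bash
python3 -m crank '[{"offset":[0.005,0,0],"spin":0},{"offset":[0.005,0,0],"spin":0},{"offset":[0.003,0,0],"spin":0},{"offset":[0,0,0],"spin":0}]'
python3 -m crank '[{"offset":[0.004,0,0],"spin":0},{"offset":[0.004,0,0],"spin":0},{"offset":[0,0,0],"spin":0},{"offset":[0,0,0],"spin":0}]'
```

```text
time_s: 9.25
position: [0.5496, 0.0653, 0.2243]
tcp_rot: [[-0.001, 0.994, -0.108], [0.0, -0.108, -0.994], [-1.0, -0.001, -0.0]]
force: [0.1, 0.7, -1.9]
opening: 0.334
time_s: 9.65
position: [0.5499, 0.0653, 0.2166]
tcp_rot: [[0.001, 0.994, -0.108], [0.0, -0.108, -0.994], [-1.0, 0.001, -0.0]]
force: [1.2, 1.5, -1.6]
opening: 0.331
```

```bash
python3 -m crank '[{"offset":[0.002,0,0],"spin":0},{"offset":[0.002,0,0],"spin":0},{"offset":[0,0,0],"spin":0},{"offset":[0,0,0],"spin":0}]'; python3 v.py w6
```

```text
time_s: 10.05
position: [0.5499, 0.0653, 0.2131]
tcp_rot: [[0.001, 0.994, -0.108], [0.0, -0.108, -0.994], [-1.0, 0.001, -0.0]]
force: [0.5, 2.2, 3.6]
opening: 0.332
[0.54987388 0.06531202 0.21307798] 10.1 0.33846085001556436 [0.41886762 2.01546094 3.9503427 ]
notch +y foam edge 46.1 -y -47.8
notch +x edge 24.7 25.2
handle L [-21.1  21.2] drum A [ 76.5 123.1] L [-34.1  24.2]
```

View pics/w6c.png

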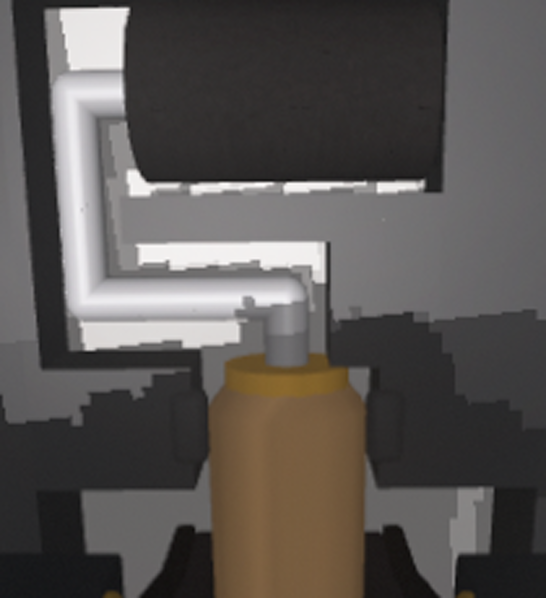

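```bash
python3 -m crank '[{"offset":[0.0015,0,0],"spin":0},{"offset":[0.0015,0,0],"spin":0},{"offset":[0,0,0],"spin":0},{"offset":[0,0,0],"spin":0}]'
```

```text
time_s: 10.5
position: [0.5498, 0.0653, 0.2125]
tcp_rot: [[0.002, 0.994, -0.107], [-0.0, -0.107, -0.994], [-1.0, 0.002, -0.0]]
force: [-4.5, 2.3, 22.2]
opening: 0.33
```

```bash
python3 -m crank '[{"offset":[-0.002,0,0],"spin":0},{"offset":[0,0,0],"spin":0},{"offset":[0,0,0],"spin":0}]' 0.05
python3 -m crank '[{"offset":[0,0,0],"spin":0},{"offset":[0,0,0],"spin":0},{"offset":[-0.02,0,0],"spin":0},{"offset":[-0.04,0,0],"spin":0},{"offset":[-0.045,0,0],"spin":0},{"offset":[0,0,0],"spin":0},{"offset":[0,0,0],"spin":0}]' 0.05; python3 v.py w7
python3 - <<'E'
from h import *
W=np.load('w7.npy');P=W.reshape(-1,3);yaw=np.radians(-6.15);p=np.array([.5499,.0653]);ex=np.array([np.cos(yaw),np.sin(yaw)]);ey=np.array([-ex[1],ex[0]])
A=(P[:,:2]-p)@ex*1000;L=(P[:,:2]-p)@ey*1000;z=P[:,2]*1000
for a0,a1 in((-70,-40),(-40,-10),(0,20),(20,40),(88,102)):
  m=(A>a0)&(A<a1)&(abs(L)<5)&(z<70);print(a0,m.sum(),np.median(z[m]) if m.any() else 0)
print('foam',np.median(z[(abs(z-46)<4)&(abs(A)<120)&(L>55)&(L<80)]))
E
```

```text
time_s: 10.8
position: [0.5496, 0.0649, 0.2113]
tcp_rot: [[-0.001, 0.994, -0.107], [-0.0, -0.107, -0.994], [-1.0, -0.001, 0.0]]
force: [0.7, 0.0, 0.2]
opening: 0.516
time_s: 11.5
position: [0.5498, 0.0651, 0.3176]
tcp_rot: [[0.002, 0.994, -0.107], [-0.0, -0.107, -0.994], [-1.0, 0.002, 0.0]]
force: [0.2, -0.1, 0.2]
opening: 0.577
[0.54925189 0.06517831 0.31632066] 11.55 0.5770157346064905 [ 0.44802045 -0.51792598  0.15288438]
notch +y foam edge 46.6 -y -47.5
notch +x edge 24.8 25.6
handle L None drum A None L None
-70 188 55.82802150205021
-40 445 56.02999215750901
0 320 56.01511053844433
20 335 55.94610036743114
88 277 55.67475378066547
foam 46.941837904908965
```

View pics/w7.png

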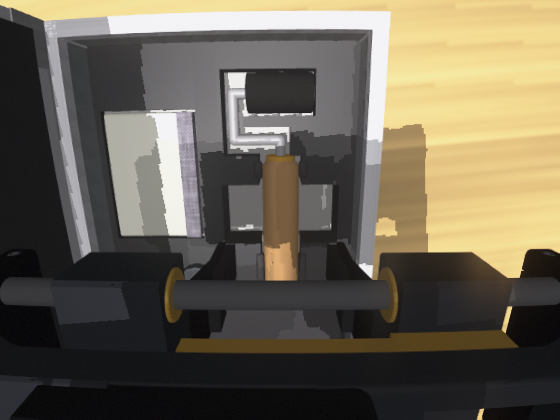

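The roller is home: the handle top is at 56.0 mm and the drum top at 55.7 mm (56 expected). Next I turn the jaws along the case's x, with the camera on the front side, for the knob.

```bash
python3 -m crank '[{"offset":[-0.045,-0.02,0],"spin":-0.1428},{"offset":[-0.045,-0.02,0],"spin":-0.1428},{"offset":[0,0,0],"spin":-0.1428},{"offset":[0,0,0],"spin":-0.1428},{"offset":[0,0,0],"spin":-0.1428},{"offset":[0,0,0],"spin":-0.1428},{"offset":[0,0,0],"spin":-0.1428},{"offset":[0,0,0],"spin":-0.1428},{"offset":[0,0,0],"spin":-0.1428},{"offset":[0,0,0],"spin":-0.1428},{"offset":[0,0,0],"spin":-0.1428},{"offset":[0,0,0],"spin":-0.1428}]' 0.087
python3 -m crank '[{"offset":[0,0,0],"spin":-0.1428},{"offset":[0,0,0],"spin":-0.1428},{"offset":[0,0,0],"spin":-0.1428},{"offset":[0,0,0],"spin":-0.1428},{"offset":[0,0,0],"spin":-0.1428},{"offset":[0,0,0],"spin":-0.1428},{"offset":[0,0,0],"spin":-0.1428},{"offset":[0,0,0],"spin":-0.1428},{"offset":[0,0,0],"spin":-0.1428},{"offset":[0,0,0],"spin":-0.1428},{"offset":[0,0,0],"spin":-0.1428},{"offset":[0,0,0],"spin":-0.1428}]'
python3 -m crank '[{"offset":[0,0,0],"spin":-0.1428},{"offset":[0,0,0],"spin":-0.1428},{"offset":[0,0,0],"spin":-0.1428},{"offset":[0,0,0],"spin":-0.1428},{"offset":[0,0,0],"spin":-0.1428},{"offset":[0,0,0],"spin":-0.1428},{"offset":[0,0,0],"spin":-0.1428},{"offset":[0,0,0],"spin":-0.1428},{"offset":[0,0,0],"spin":-0.1428},{"offset":[0,0,0],"spin":0},{"offset":[0,0,0],"spin":0}]'
python3 -c "
from h import *
s=bot.read_state();print(s['joint_positions'],s['tcp_rot'])
"
```

```text
time_s: 12.75
position: [0.5094, 0.0666, 0.4044]
tcp_rot: [[-0.005, -0.041, 0.999], [0.0, 0.999, 0.041], [-1.0, 0.001, -0.005]]
force: [-1.1, -0.8, -0.4]
opening: 0.998
time_s: 13.95
position: [0.5094, 0.0666, 0.4044]
tcp_rot: [[-0.005, -0.983, -0.183], [0.0, -0.183, 0.983], [-1.0, 0.005, 0.001]]
force: [-0.7, 0.7, 0.6]
opening: 1.0
time_s: 15.05
position: [0.5048, 0.1318, 0.399]
tcp_rot: [[0.003, -0.179, -0.984], [-0.082, -0.981, 0.178], [-0.997, 0.081, -0.017]]
force: [0.4, -0.5, 0.5]
opening: 1.0
[   3.48288938   22.94050467   96.89841107   -5.43900138   60.4130897
 -163.52272804] [[ 0.00256176 -0.17885387 -0.98387231]
 [-0.08242323 -0.98056557  0.17803814]
 [-0.99659412  0.08063784 -0.01725368]]
```

```bash
python3 -m crank '[{"offset":[0,0,0],"spin":0.14},{"offset":[0,0,0],"spin":0.14},{"offset":[0,0,0],"spin":0}]'; python3 -c "
from h import *
s=bot.read_state();print(s['joint_positions'],s['tcp_rot'])
"
```

```text
time_s: 15.35
position: [0.5055, 0.1301, 0.4001]
tcp_rot: [[0.005, -0.447, -0.895], [-0.082, -0.892, 0.445], [-0.997, 0.071, -0.041]]
force: [0.7, -0.0, -0.2]
opening: 1.001
[   3.29034652   22.84712918   96.84131535   -5.43706438   60.41699871
 -147.48998045] [[ 0.00482681 -0.4468329  -0.89460442]
 [-0.08225911 -0.89176032  0.44496851]
 [-0.99659929  0.07144158 -0.04106044]]
```

The spin ran j6 into its limit and left the tool tilted about 4.7° (its tip leans to -y). I'll look at the knob from here before deciding what to do.

Run:
```python
from h import *
d=cap('wrist','w8');W=cloud(d);np.save('w8.npy',W);s=bot.read_state();print(s['position'],s['time_s'])
for l in ['knee_knob','knee','lid','roller']:
  for r in bot.regions_of(l,d)[:2]:
    print(l,r['p'],r['extent'],np.nanmedian(W[r['region']],0))
```

```text
[0.50547416 0.13015662 0.40022783] 15.4
knee_knob 0.72 [382.3, 223.0, 84.4, 119.8] [0.43049971 0.16549908 0.1265632 ]
knee_knob 0.71 [219.2, 188.5, 167.7, 98.2] [0.56135981 0.06515236 0.05388411]
lid 0.69 [289.4, 365.1, 238.3, 109.9] [0.53528632 0.21354498 0.12137995]
roller 0.61 [218.8, 191.1, 173.5, 100.4] [0.56656619 0.06505242 0.05333684]
```

View pics/w8.png

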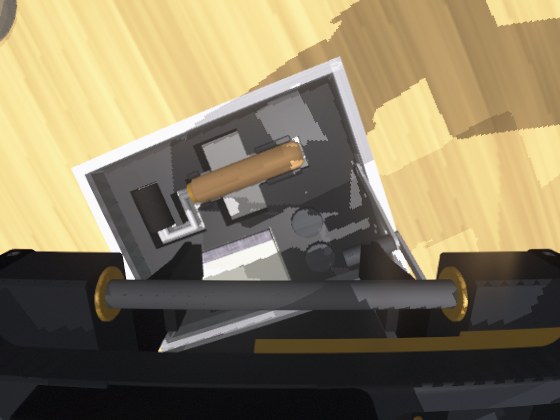

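The picture shows the roller in place and the stay rising from the near end wall, with the knob partly hidden behind the right finger at ~(370,250).

Run:
```python
from h import *
yaw=np.radians(-6.15);ex=np.array([np.cos(yaw),np.sin(yaw)]);ey=np.array([-ex[1],ex[0]])
p=np.array([.5499,.0653]);c0=p+.0425*ey
print('c0',c0)
for n in ['scene0','top0','w8']:
  P=np.load(n+'.npy').reshape(-1,3);a=(P[:,:2]-c0)@ex*1000;b=(P[:,:2]-c0)@ey*1000;z=P[:,2]*1000
  m=(a<-60)&(a>-150)&(b>-40)&(b<102)&(z>58)&(z<260)
  print(n,m.sum())
  img=np.full((600,800,3),30,np.uint8)
  # side view b,z  (left) and a,b?
  for A,B,ox in ((b,z,0),(a+60+70,z,420)):
    u=(ox+ (A[m]+ (45 if ox==0 else 60))*2.4).astype(int);v=(560-(B[m]-50)*2.4).astype(int)
    k=(u>=0)&(u<800)&(v>=0)&(v<600)
    c=cv2.applyColorMap(((a[m]+150)/90*255).clip(0,255).astype(np.uint8).reshape(-1,1),cv2.COLORMAP_JET)[:,0]
    img[v[k],u[k]]=c[k]
  cv2.imwrite(f'pics/st_{n}.png',cv2.dilate(img,np.ones((2,2))))
  # knob candidates: a in -115..-70, z>90
  k=(a>-118)&(a<-70)&(b>20)&(b<90)&(z>95)&(z<150)
  if k.sum(): print('knob',k.sum(),np.percentile(a[k],[2,50,98]),np.percentile(b[k],[2,50,98]),np.percentile(z[k],[2,50,98]))
  m=(a>-80)&(z>130)&(z<290)&(b>90)&(b<130); print('lid face b',np.percentile(b[m],[2,50]))
```

```text
c0 [0.5544531  0.10755541]
scene0 671
knob 58 [-116.9353375   -99.24170069  -83.05407847] [42.07852118 48.4518895  59.23302628] [117.02344313 125.72483361 132.85922981]
lid face b [ 96.26283848 101.83750459]
top0 289
knob 51 [-117.59605362 -100.99870343  -84.52039168] [46.07687038 53.08358828 60.78878693] [120.12972269 127.82931192 133.23371102]
lid face b [ 92.94228582 103.15054192]
w8 5299
knob 417 [-117.45249435  -93.07987324  -84.06504759] [43.13078816 46.56046215 56.71418171] [118.95031909 126.65559714 129.52535884]
lid face b [100.82763155 101.95113439]
```

View pics/st_scene0.png

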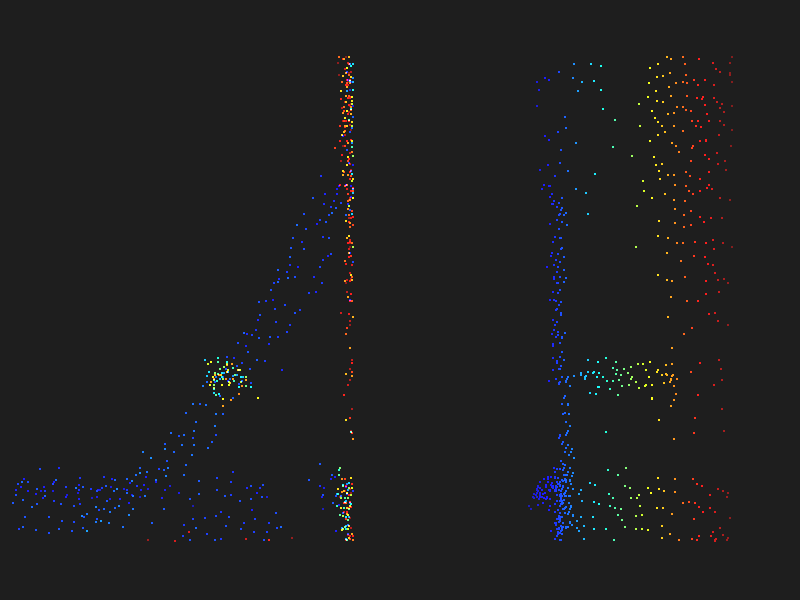

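View pics/st_w8.png

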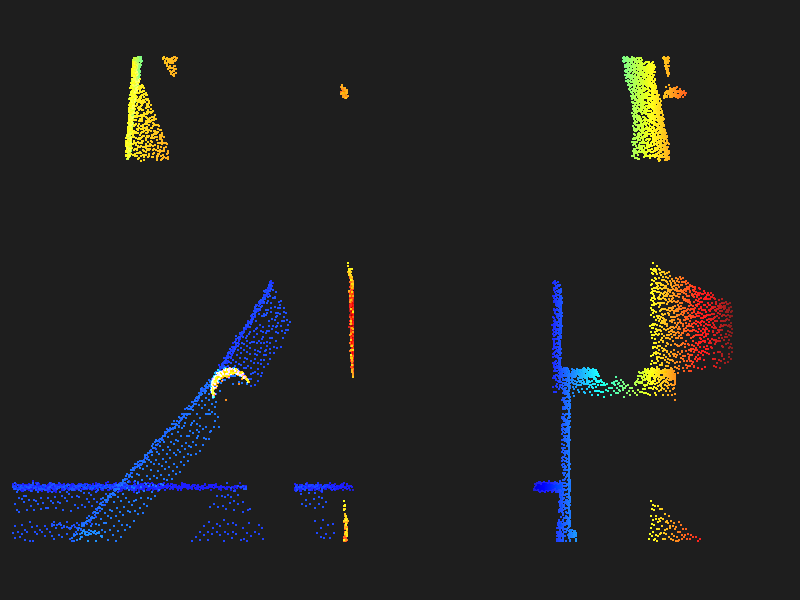

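```bash
python3 -m crank '[{"offset":[0,0.042,-0.021],"spin":0.14},{"offset":[0,0.04,-0.026],"spin":0.14},{"offset":[0,0.03,-0.03],"spin":0.14},{"offset":[0,0,0],"spin":0.141},{"offset":[0,0,0],"spin":0.141},{"offset":[0,0,0],"spin":0.141},{"offset":[0,0,0],"spin":0.141},{"offset":[0,0,0],"spin":0.141},{"offset":[0,0,0],"spin":0.141},{"offset":[0,0,0],"spin":0.141},{"offset":[0,0,0],"spin":0.141},{"offset":[0,0,0],"spin":0.141}]'
python3 -m crank '[{"offset":[0,0,0],"spin":0.141},{"offset":[0,0,0],"spin":0.141},{"offset":[0,0,0],"spin":0.141},{"offset":[0,0,0],"spin":0.141},{"offset":[0,0,0],"spin":0.141},{"offset":[0,0,0],"spin":0.141},{"offset":[0,0,0],"spin":0.141},{"offset":[0,0,0],"spin":0.141},{"offset":[0,0,0],"spin":0.141},{"offset":[0,0,0],"spin":0.141},{"offset":[0,0,0],"spin":0.141},{"offset":[0,0,0],"spin":0.141}]'
python3 -c "
from h import *
s=bot.read_state();print(s['joint_positions'],s['tcp_rot'])
"
```

```text
time_s: 16.8
position: [0.5061, -0.0055, 0.4121]
tcp_rot: [[0.007, -0.834, 0.552], [-0.082, 0.549, 0.832], [-0.997, -0.051, -0.065]]
force: [-0.5, -0.1, 0.1]
opening: 1.003
time_s: 18.0
position: [0.5061, -0.0055, 0.4121]
tcp_rot: [[0.007, 0.648, 0.761], [-0.082, 0.759, -0.646], [-0.997, -0.058, 0.058]]
force: [-0.2, -0.9, -0.6]
opening: 1.0
[-12.16147537  20.50155206  98.55245286  -5.24087407  59.68329853
  30.84709367] [[ 0.00664362  0.64846736  0.76121347]
 [-0.08209367  0.7590144  -0.64587751]
 [-0.99660247 -0.05819984  0.05827767]]
```

```bash
python3 -m crank '[{"offset":[0,0,0],"spin":0.141},{"offset":[0,0,0],"spin":0.141},{"offset":[0,0,0],"spin":0.141},{"offset":[0,0,0],"spin":0.141},{"offset":[0,0,0],"spin":0.141},{"offset":[0,0,0],"spin":0.141},{"offset":[0,0,0],"spin":0.141},{"offset":[0,0,0],"spin":0.141},{"offset":[0,0,0],"spin":0.141},{"offset":[0,0,0],"spin":0.141},{"offset":[0,0,0],"spin":0.141},{"offset":[0,0,0],"spin":0.141}]'
python3 -m crank '[{"offset":[0,0,0],"spin":0.141},{"offset":[0,0,0],"spin":0.141},{"offset":[0,0,0],"spin":0.141},{"offset":[0,0,0],"spin":0.141},{"offset":[0,0,0],"spin":0.141}]'
python3 -c "
from h import *
s=bot.read_state();print(s['joint_positions'],s['tcp_rot'])
"
```

```text
time_s: 19.2
position: [0.5061, -0.0055, 0.4122]
tcp_rot: [[0.007, 0.677, -0.736], [-0.082, -0.733, -0.675], [-0.997, 0.065, 0.051]]
force: [0.8, -0.4, -1.0]
opening: 0.998
time_s: 19.7
position: [0.5021, -0.0222, 0.4136]
tcp_rot: [[0.012, 0.063, -0.998], [-0.058, -0.996, -0.064], [-0.998, 0.059, -0.008]]
force: [-0.7, -0.9, -0.2]
opening: 0.997
[-14.52352558  20.03085485  99.03325526  -3.55812141  59.47078349
 163.58477755] [[ 0.012126    0.06348414 -0.99790918]
 [-0.05836347 -0.9962362  -0.06408691]
 [-0.99822175  0.05901856 -0.0083752 ]]
```

```bash
python3 -m crank '[{"offset":[0,0,0],"spin":0.14},{"offset":[0,0,0],"spin":0.14},{"offset":[0,0,0],"spin":0.14}]'
python3 -c "
from h import *
s=bot.read_state();print(s['joint_positions'],s['tcp_rot'])
"
```

```text
time_s: 20.0
position: [0.4609, -0.1128, 0.4095]
tcp_rot: [[0.068, -0.253, -0.965], [0.052, -0.965, 0.257], [-0.996, -0.067, -0.053]]
force: [-0.5, 0.3, 0.0]
opening: 0.999
[-28.48100133  17.8156731  103.62910463   5.35717179  56.63474782
 163.45254759] [[ 0.06831348 -0.25324684 -0.96498669]
 [ 0.0516505  -0.9650514   0.25692027]
 [-0.996326   -0.06739317 -0.0528457 ]]
```

The tilt is now reversed: the body leans about 3° to the front, away from the lid, which helps. I'll unwind j6.

```bash
python3 -m crank '[{"offset":[0,0,0],"spin":-0.145},{"offset":[0,0,0],"spin":-0.145},{"offset":[0,0,0],"spin":-0.145},{"offset":[0,0,0],"spin":-0.145},{"offset":[0,0,0],"spin":-0.145},{"offset":[0,0,0],"spin":-0.145},{"offset":[0,0,0],"spin":-0.145},{"offset":[0,0,0],"spin":-0.145},{"offset":[0,0,0],"spin":-0.145},{"offset":[0,0,0],"spin":-0.145},{"offset":[0,0,0],"spin":-0.145},{"offset":[0,0,0],"spin":-0.145}]'
python3 -m crank '[{"offset":[0,0,0],"spin":-0.145},{"offset":[0,0,0],"spin":-0.145},{"offset":[0,0,0],"spin":-0.145},{"offset":[0,0,0],"spin":-0.145},{"offset":[0,0,0],"spin":-0.145},{"offset":[0,0,0],"spin":-0.145},{"offset":[0,0,0],"spin":-0.145},{"offset":[0,0,0],"spin":-0.145},{"offset":[0,0,0],"spin":-0.145},{"offset":[0,0,0],"spin":-0.145},{"offset":[0,0,0],"spin":-0.145},{"offset":[0,0,0],"spin":-0.145}]'
python3 -m crank '[{"offset":[0,0,0],"spin":-0.145},{"offset":[0,0,0],"spin":-0.145},{"offset":[0,0,0],"spin":-0.145},{"offset":[0,0,0],"spin":-0.145},{"offset":[0,0,0],"spin":-0.145},{"offset":[0,0,0],"spin":-0.145},{"offset":[0,0,0],"spin":-0.145},{"offset":[0,0,0],"spin":-0.145}]'
python3 -c "
from h import *
s=bot.read_state();print(s['joint_positions'],s['tcp_rot'])
"
```

```text
time_s: 21.2
position: [0.4609, -0.1117, 0.4092]
tcp_rot: [[0.066, 0.995, -0.078], [0.051, -0.081, -0.995], [-0.997, 0.061, -0.056]]
force: [-0.5, -0.3, -0.7]
opening: 0.997
time_s: 22.4
position: [0.4609, -0.1117, 0.4092]
tcp_rot: [[0.066, -0.091, 0.994], [0.051, 0.995, 0.088], [-0.997, 0.045, 0.07]]
force: [0.3, 0.1, 0.8]
opening: 0.999
time_s: 23.2
position: [0.4609, -0.1117, 0.4092]
tcp_rot: [[0.066, -0.947, 0.313], [0.051, 0.317, 0.947], [-0.997, -0.046, 0.069]]
force: [0.2, -0.5, -0.6]
opening: 1.004
[ -28.332736     17.84009366  103.64610681    5.24628623   56.69678189
 -102.74130278] [[ 0.06578755 -0.94733193  0.31342337]
 [ 0.05135019  0.31690182  0.94706726]
 [-0.99651149 -0.04621089  0.06949387]]
```

```bash
python3 -m crank '[{"offset":[0.001,0.018,0.04],"spin":0},{"offset":[0.001,0.018,0.04],"spin":0},{"offset":[0.001,0.018,0.04],"spin":0},{"offset":[0.001,0.014,0.03],"spin":0},{"offset":[0,0,0],"spin":-0.145},{"offset":[0,0,0],"spin":-0.145},{"offset":[0,0,0],"spin":-0.145},{"offset":[0,0,0],"spin":-0.145},{"offset":[0,0,0],"spin":-0.145},{"offset":[0,0,0],"spin":-0.145},{"offset":[0,0,0],"spin":-0.145},{"offset":[0,0,0],"spin":-0.145}]'
python3 -c "
from h import *
s=bot.read_state();print(s['joint_positions'],s['tcp_rot'])
"
```

```text
time_s: 24.4
position: [0.4449, 0.0522, 0.4126]
tcp_rot: [[0.066, -0.666, -0.743], [0.051, -0.742, 0.669], [-0.997, -0.082, -0.015]]
force: [0.7, 0.2, -0.6]
opening: 1.0
[  -8.64223371   15.28910125  107.04989368    4.27943434   54.4437409
 -149.09517517] [[ 0.0658068  -0.66562324 -0.7433809 ]
 [ 0.0514026  -0.74174525  0.66870903]
 [-0.99650752 -0.08221731 -0.01459712]]
```

Run:
```python
from h import *
d=cap('scene','s9');s=bot.read_state();p=s['position'];R=s['tcp_rot']
for t in ([0,0,0],[.164,0,0],[.019,.076,0]): print(t,proj(d,p+R@np.array(t)))
u,v=map(int,proj(d,p)); c=d['pixels'][max(0,v-100):v+110,max(0,u-130):u+130]
print(u,v)
cv2.imwrite('pics/s9c.png',cv2.resize(c,None,fx=3,fy=2.8,interpolation=cv2.INTER_CUBIC))
```

```text
[0, 0, 0] (np.float64(268.2262305181387), np.float64(153.47283319136145))
[0.164, 0, 0] (np.float64(274.54642041769074), np.float64(190.27466715883466))
[0.019, 0.076, 0] (np.float64(240.66418120702863), np.float64(165.23202024256045))
268 153
```

View pics/s9c.png

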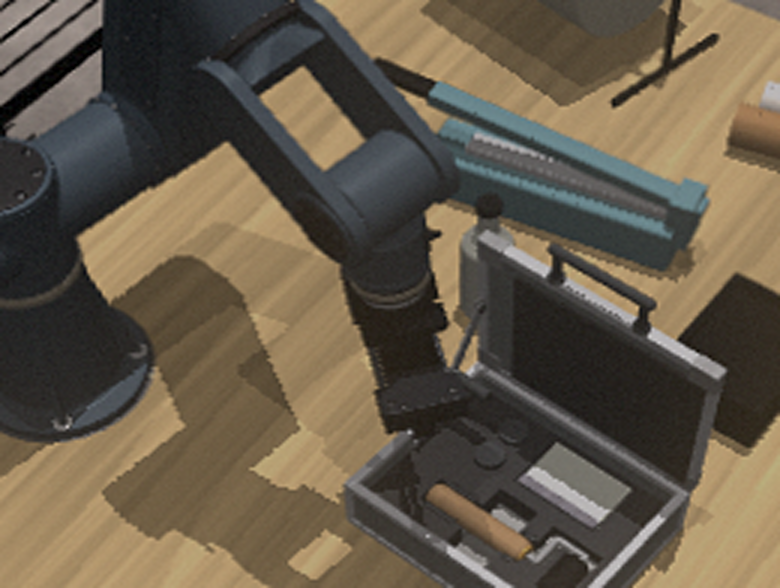

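Nothing protrudes where the camera sits (crop ~(308,314) shows bare bench), so the camera has no body. That lets me use the opposite jaw orientation (j6 mid-range).

```bash
python3 -m crank '[{"offset":[0,0,0],"spin":0.14},{"offset":[0,0,0],"spin":0.14},{"offset":[0,0,0],"spin":0.14},{"offset":[0,0,0],"spin":0.14},{"offset":[0,0,0],"spin":0.14},{"offset":[0,0,0],"spin":0.14},{"offset":[0,0,0],"spin":0.14},{"offset":[0,0,0],"spin":0.14},{"offset":[0,0,0],"spin":0.14},{"offset":[0,0,0],"spin":0.14},{"offset":[0,0,0],"spin":0.14},{"offset":[0,0,0],"spin":0.14}]'
python3 -m crank '[{"offset":[0,0,0],"spin":0.14},{"offset":[0,0,0],"spin":0.14},{"offset":[0,0,0],"spin":0.14},{"offset":[0,0,0],"spin":0.14},{"offset":[0,0,0],"spin":0.14},{"offset":[0,0,0],"spin":0.14},{"offset":[0,0,0],"spin":0}]'
python3 - <<'E'
from h import *
s=bot.read_state();print(s['joint_positions'],s['tcp_rot'],s['position'])
p=s['position'];R=s['tcp_rot']
t=np.array([.4508,.1633,.132]);T=t-.164*R[:,0]; pre=T-.12*R[:,0]
print(T,R.T@(T-p),'pre',pre,R.T@(pre-p))
d=cap('wrist','w10');np.save('w10.npy',cloud(d))
E
```

```text
time_s: 25.65
position: [0.4449, 0.0522, 0.4126]
tcp_rot: [[0.066, -0.655, 0.752], [0.051, 0.755, 0.653], [-0.997, -0.004, 0.083]]
force: [-0.5, 0.5, -0.3]
opening: 1.002
time_s: 26.35
position: [0.445, 0.0523, 0.4126]
tcp_rot: [[0.066, 0.116, 0.991], [0.051, 0.991, -0.12], [-0.997, 0.059, 0.059]]
force: [-0.8, -0.1, -0.7]
opening: 1.0
[ -8.6354798   15.29419934 107.04562821   4.27998507  54.44125168
  -4.23465444] [[ 0.06583047  0.11633794  0.99102565]
 [ 0.05141182  0.99146541 -0.11980467]
 [-0.99650548  0.05883723  0.05928749]] [0.44496952 0.05226504 0.41260633]
[0.4400038  0.15486846 0.2954269 ] [ 0.12171807  0.09425553 -0.0241608 ] pre [0.43210415 0.14869904 0.41500756] [ 0.00171807  0.09425553 -0.0241608 ]
```

View pics/w10.png

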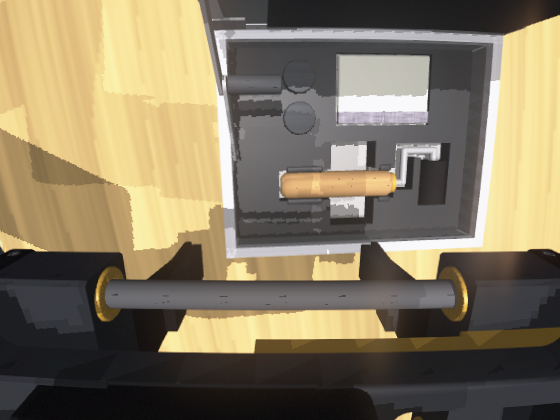

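The knob is plainly visible at ~(228–282, 85), with the link along (210–230, 40–150).

Run:
```python
from h import *
W=np.load('w10.npy');Q=W[70:102,222:288].reshape(-1,3);Q=Q[(Q[:,2]>.11)&(Q[:,2]<.14)]
yaw=np.radians(-6.15);ex=np.array([np.cos(yaw),np.sin(yaw)]);ey=np.array([-ex[1],ex[0]]);c0=np.array([.55445,.10756])
a=(Q[:,:2]-c0)@ex*1000;b=(Q[:,:2]-c0)@ey*1000;z=Q[:,2]*1000
print(len(Q),'a',np.percentile(a,[1,99]),'b',np.percentile(b,[1,50,99]),'z',np.percentile(z,[1,50,99]))
P=W.reshape(-1,3);A=(P[:,:2]-c0)@ex*1000;B=(P[:,:2]-c0)@ey*1000;Z=P[:,2]*1000
m=(A<-122)&(A>-140)&(B>55)&(B<100)&(Z>125)&(Z<220);print('upper link',m.sum(),np.percentile(A[m],[2,98]))
for zz in range(130,215,10):
  k=m&(abs(Z-zz)<5)
  if k.sum()>5: print(zz,np.percentile(B[k],[5,95]))
```

```text
1278 a [-130.89658549  -84.2321793 ] b [40.44306334 50.27680424 58.96421392] z [119.94036913 127.63027197 130.06069184]
upper link 705 [-134.80019794 -124.61561606]
130 [55.19500107 64.54971179]
140 [55.42056447 69.85691554]
150 [56.3131723  75.96936451]
160 [62.73920436 82.51572583]
170 [68.0501377  88.31069973]
180 [74.27469369 91.32119407]
190 [80.24120868 88.74013691]
200 [84.98046235 86.88862953]
```

```bash
python3 -m crank '[{"offset":[0,0.046,-0.012],"spin":0},{"offset":[0.001,0.046,-0.012],"spin":0},{"offset":[0,0,0],"spin":0},{"offset":[0.03,0,0],"spin":0},{"offset":[0.03,0,0],"spin":0},{"offset":[0.02,0,0],"spin":0},{"offset":[0,0,0],"spin":0}]'
python3 -m crank '[{"offset":[0.015,0,0],"spin":0},{"offset":[0.015,0,0],"spin":0},{"offset":[0.01,0,0],"spin":0},{"offset":[0,0,0],"spin":0},{"offset":[0,0,0],"spin":0}]' 0.07
python3 - <<'E'
from h import *
s=bot.read_state();print(s['joint_positions'],s['tcp_rot'],s['position']+.164*s['tcp_rot'][:,0])
d=cap('wrist','w11');cap('scene','s11');cap('top','t11')
i=cv2.imread('pics/s11.png')[130:270,230:400];cv2.imwrite('pics/s11c.png',cv2.resize(i,None,fx=4,fy=4,interpolation=cv2.INTER_CUBIC))
E
```

```text
time_s: 27.1
position: [0.4364, 0.1501, 0.3336]
tcp_rot: [[0.06, 0.114, 0.992], [0.051, 0.992, -0.117], [-0.997, 0.057, 0.053]]
force: [-0.1, -0.8, -0.1]
opening: 0.999
time_s: 27.6
position: [0.44, 0.1525, 0.2965]
tcp_rot: [[0.066, 0.115, 0.991], [0.052, 0.992, -0.118], [-0.996, 0.059, 0.06]]
force: [1.4, -0.5, 0.8]
opening: 0.81
[  4.60454776  28.161367   111.79662349   4.48183152  36.0891901
   7.78888463] [[ 0.06639184  0.1149828   0.99114635]
 [ 0.05152575  0.9916176  -0.11848892]
 [-0.99646235  0.05893625  0.05991075]] [0.45089227 0.16093874 0.13306684]
```

View pics/w11.png

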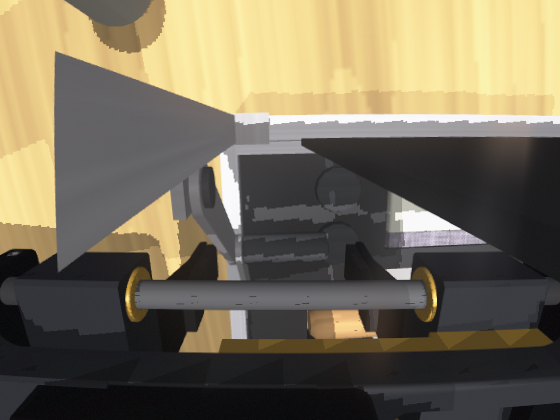

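View pics/s11c.png

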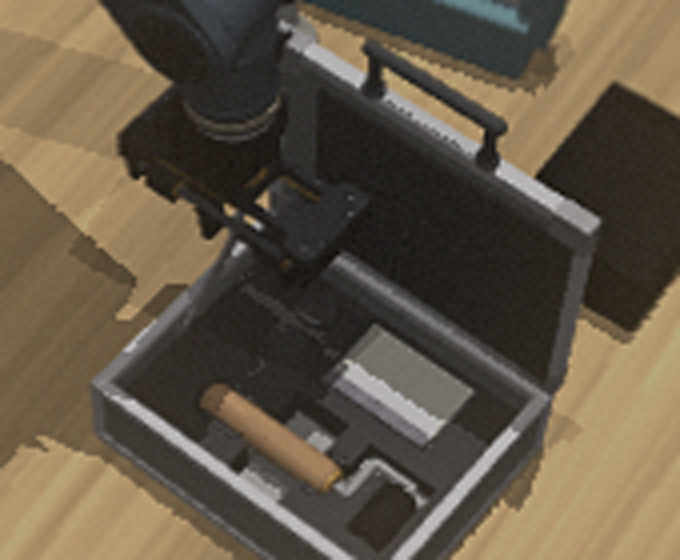

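The knob lies between the fingers at (235–330, 248) in the wrist view, and nothing is touching (force about 1 N). Next I close on it.

```bash
python3 -m crank '[{"offset":[0,0,0],"spin":0},{"offset":[0,0,0],"spin":0},{"offset":[0,0,0],"spin":0},{"offset":[0,0,0],"spin":0},{"offset":[0,0,0],"spin":0},{"offset":[0,0,0],"spin":0}]' 0.03
```

```text
time_s: 28.35
position: [0.4393, 0.1527, 0.296]
tcp_rot: [[0.065, 0.115, 0.991], [0.052, 0.992, -0.118], [-0.997, 0.059, 0.058]]
force: [-1.7, 0.8, 2.8]
opening: 0.566
```

```bash
python3 -m crank '[{"offset":[-0.0029,-0.0034,0.0002],"spin":0},{"offset":[-0.0029,-0.0034,0.0002],"spin":0},{"offset":[0,0,0],"spin":0}]'
python3 -m crank '[{"offset":[-0.0026,-0.0037,0.0002],"spin":0},{"offset":[-0.0026,-0.0037,0.0002],"spin":0},{"offset":[-0.0022,-0.004,0.0002],"spin":0},{"offset":[-0.0022,-0.004,0.0002],"spin":0},{"offset":[0,0,0],"spin":0},{"offset":[0,0,0],"spin":0}]'
python3 - <<'E'
from h import *
d=cap('wrist','w12');d=cap('scene','s12');W=cloud(d)
yaw=np.radians(-6.15);ex=np.array([np.cos(yaw),np.sin(yaw)]);ey=np.array([-ex[1],ex[0]]);c0=np.array([.55445,.10756])
P=W.reshape(-1,3);A=(P[:,:2]-c0)@ex*1000;B=(P[:,:2]-c0)@ey*1000;Z=P[:,2]*1000
m=(A>-40)&(A<130)&(B>50)&(B<140)&(Z>130)&(Z<290);Q=np.c_[B[m],Z[m]]
s=np.polyfit(Z[m],B[m],1);print('lid lean deg',np.degrees(np.arctan(s[0])),np.polyval(s,[100,290]))
i=cv2.imread('pics/s12.png')[130:270,230:400];cv2.imwrite('pics/s12c.png',cv2.resize(i,None,fx=4,fy=4,interpolation=cv2.INTER_CUBIC))
E
```

```text
time_s: 28.65
position: [0.4387, 0.1456, 0.3016]
tcp_rot: [[0.065, 0.117, 0.991], [0.053, 0.991, -0.12], [-0.997, 0.06, 0.058]]
force: [-1.9, 4.6, 2.7]
opening: 0.565
time_s: 29.25
position: [0.4372, 0.1298, 0.3105]
tcp_rot: [[0.066, 0.116, 0.991], [0.052, 0.991, -0.119], [-0.996, 0.059, 0.059]]
force: [-3.0, 4.2, 5.2]
opening: 0.561
lid lean deg -3.040657166090619 [103.29715939  93.20448171]
```

View pics/s12c.png

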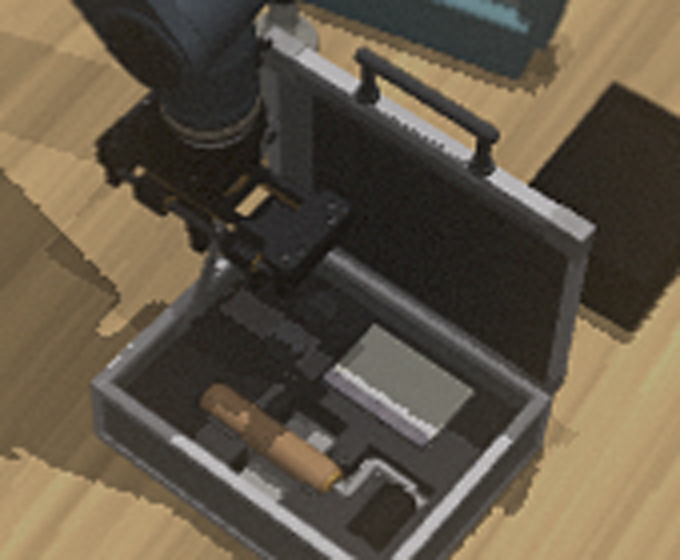

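View pics/w12.png

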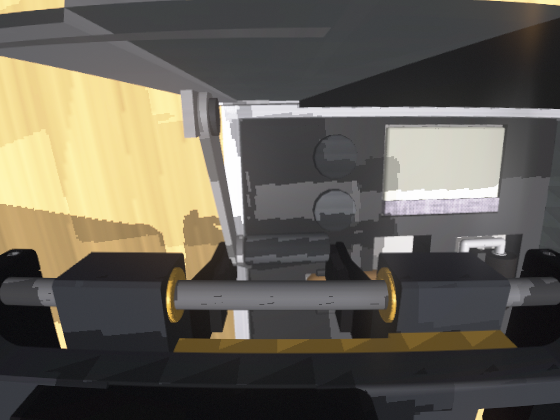

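```bash
python3 -m crank '[{"offset":[-0.0017,-0.0042,0.0001],"spin":0},{"offset":[-0.0017,-0.0042,0.0001],"spin":0},{"offset":[0,0,0],"spin":0},{"offset":[0,0,0],"spin":0},{"offset":[0,0,0],"spin":0}]'
python3 - <<'E'
from h import *
d=cap('scene','s13');W=cloud(d)
yaw=np.radians(-6.15);ex=np.array([np.cos(yaw),np.sin(yaw)]);ey=np.array([-ex[1],ex[0]]);c0=np.array([.55445,.10756])
P=W.reshape(-1,3);A=(P[:,:2]-c0)@ex*1000;B=(P[:,:2]-c0)@ey*1000;Z=P[:,2]*1000
def lean(P,ang=True):
  A=(P[:,:2]-c0)@ex*1000;B=(P[:,:2]-c0)@ey*1000;Z=P[:,2]*1000
  m=(A>-40)&(A<130)&(B>50)&(B<140)&(Z>130)&(Z<285)
  s=np.polyfit(Z[m],B[m],1);return np.degrees(np.arctan(s[0])),np.polyval(s,[100,290])
print(lean(P),lean(np.load('scene0.npy').reshape(-1,3)))
s=bot.read_state();g=s['position']+.164*s['tcp_rot'][:,0];print('grasp a,b,z',(g[:2]-c0)@ex,(g[:2]-c0)@ey,g[2])
# bar
m=(abs(A)<70)&(Z>312)&(Z<370)&(B>40)&(B<140);print('bar',m.sum(),np.percentile(A[m],[1,99]),np.percentile(B[m],[2,50,98]),np.percentile(Z[m],[2,50,98]))
E
```

```text
time_s: 29.85
position: [0.4363, 0.1213, 0.3136]
tcp_rot: [[0.066, 0.116, 0.991], [0.052, 0.992, -0.119], [-0.996, 0.059, 0.06]]
force: [-3.0, 2.6, 7.4]
opening: 0.563
(np.float64(-5.525716756578915), array([102.26839293,  83.88739937])) (np.float64(-1.2674396878701408), array([104.20659894, 100.00292408]))
grasp a,b,z -0.10909746713821099 0.010604889447223455 0.15015834727326266
bar 213 [-59.56118016  57.26772868] [79.00842299 83.75275515 91.78058176] [315.78721621 343.99546301 350.37789597]
```

Past straight: the lid has come forward about 4.3°, and from the geometry the knee is at about +0.55 rad. I'll release the knob, retreat, and turn the jaws across the bar.

```bash
python3 -m crank '[{"offset":[0,0,0],"spin":0},{"offset":[0,0,0],"spin":0},{"offset":[0,0,0],"spin":0},{"offset":[-0.02,-0.005,0],"spin":0},{"offset":[-0.04,-0.02,0],"spin":0},{"offset":[-0.04,-0.02,0],"spin":0},{"offset":[-0.045,-0.01,0],"spin":0},{"offset":[-0.045,0,0],"spin":0},{"offset":[0,0,0.01],"spin":0.141},{"offset":[0,0,0],"spin":0.141},{"offset":[0,0,0],"spin":0.141},{"offset":[0,0,0],"spin":0.141}]' 0.087
python3 -m crank '[{"offset":[0,0,0],"spin":0.141},{"offset":[0,0,0],"spin":0.141},{"offset":[0,0,0],"spin":0.141},{"offset":[0,0,0],"spin":0.141},{"offset":[0,0,0],"spin":0.141},{"offset":[0,0,0],"spin":0.141},{"offset":[0,0,0],"spin":0.141},{"offset":[0,0,0],"spin":0}]' 0.087
cat > bar.py <<'E'
from h import *
import sys
yaw=np.radians(-6.15);ex=np.array([np.cos(yaw),np.sin(yaw)]);ey=np.array([-ex[1],ex[0]]);c0=np.array([.55445,.10756])
def world(a,b,z): 
    q=c0+a*ex+b*ey; return np.array([q[0],q[1],z])
def main(n):
    s=bot.read_state();print(s['joint_positions'].round(1),s['position'],s['tcp_rot'].round(3).tolist(),s['time_s'])
    for c in ('scene','top','wrist'):
        d=cap(c,c+n);W=cloud(d);P=W.reshape(-1,3);A=(P[:,:2]-c0)@ex*1000;B=(P[:,:2]-c0)@ey*1000;Z=P[:,2]*1000
        m=(abs(A)<70)&(Z>315)&(Z<370)&(B>40)&(B<140)
        if m.sum()>5: print(c,'bar',m.sum(),np.percentile(A[m],[1,99]),np.percentile(B[m],[2,50,98]),np.percentile(Z[m],[2,50,98]))
if __name__=='__main__': main(sys.argv[1])
E
python3 bar.py 14
```

```text
time_s: 31.1
position: [0.4275, 0.0553, 0.4997]
tcp_rot: [[0.066, 0.632, 0.772], [0.051, 0.771, -0.635], [-0.997, 0.081, 0.019]]
force: [0.2, -0.6, 0.2]
opening: 1.0
time_s: 31.9
position: [0.4276, 0.0554, 0.4995]
tcp_rot: [[0.066, 0.993, -0.095], [0.051, -0.099, -0.994], [-0.997, 0.06, -0.057]]
force: [0.7, 0.3, -0.2]
opening: 0.996
[ -8.6   7.2 101.7   3.7  67.8  85.7] [0.42755721 0.05538296 0.49949941] [[0.066, 0.993, -0.095], [0.051, -0.099, -0.994], [-0.997, 0.06, -0.057]] 31.9
scene bar 205 [-59.37532917  57.61488709] [78.61798637 83.71341703 91.82350653] [321.74792085 344.31372861 349.64711875]
top bar 184 [-61.11541214  56.06404815] [81.51889928 86.65879625 93.26351358] [341.56360339 346.9466855  351.81128553]
wrist bar 985 [-60.96244993 -26.44357568] [78.4106535  81.14967844 85.59637225] [316.12596649 335.86037047 343.97117947]
```

```bash
ls pics
```

```text
s11.png
s11c.png
s12.png
s12c.png
s13.png
s9.png
s9c.png
scene0.png
scene0c.png
scene14.png
st_scene0.png
st_top0.png
st_w8.png
t11.png
t2.png
top0.png
top0c.png
top14.png
w1.png
w10.png
w11.png
w12.png
w2.png
w3.png
w3c.png
w4.png
w4c.png
w5.png
w5c.png
w6.png
w6c.png
w7.png
w7c.png
w8.png
wrist0.png
wrist14.png
z3.png
zmap.png
```

View pics/wrist14.png

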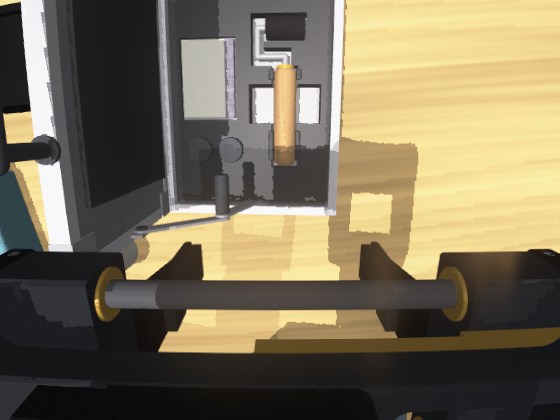

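View pics/scene14.png

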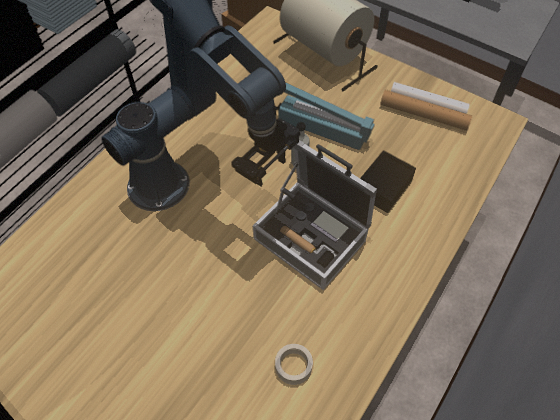

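The bar shows at (335,160) in the scene view; the knee is folded to the front with the knob standing free, and the roller is in place. I'll move above the bar.

```bash
python3 -m crank '[{"offset":[-0.04,0,0],"spin":0},{"offset":[-0.035,0,0],"spin":0},{"offset":[0.003,0.0275,-0.035],"spin":0},{"offset":[0.003,0.0275,-0.035],"spin":0},{"offset":[0.003,0.0275,-0.035],"spin":0},{"offset":[0.003,0.0275,-0.036],"spin":0},{"offset":[0,0,0],"spin":0},{"offset":[0,0,0],"spin":0}]' 0.06
python3 bar.py 15
```

```text
time_s: 32.85
position: [0.5464, 0.1822, 0.5762]
tcp_rot: [[0.063, 0.994, -0.093], [0.051, -0.096, -0.994], [-0.997, 0.058, -0.057]]
force: [-0.2, 0.1, -0.2]
opening: 0.688
[  6.8  17.   76.5   2.5  82.6 102. ] [0.54638405 0.18223875 0.57615766] [[0.063, 0.994, -0.093], [0.051, -0.096, -0.994], [-0.997, 0.058, -0.057]] 32.85
scene bar 145 [-51.29555535  58.38130166] [79.03510181 83.79292665 91.54056834] [318.2664138  343.98266991 350.00104091]
top bar 46 [-61.42486931 -33.58326667] [81.34174718 86.19058279 92.29833653] [340.36491656 347.26366857 351.15639802]
wrist bar 2399 [-39.90653954  57.66828499] [79.98041177 85.4648949  91.44904277] [342.59828075 346.62777344 348.4986384 ]
```

View pics/wrist15.png

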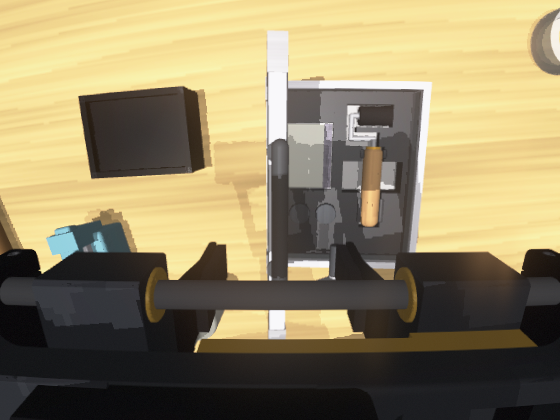

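The bar runs vertically at column ~280 between the fingers, centred. I'll descend 70 mm and grip.

```bash
python3 -m crank '[{"offset":[0.03,0,0],"spin":0},{"offset":[0.03,0,0],"spin":0},{"offset":[0.01,0,0],"spin":0},{"offset":[0,0,0],"spin":0},{"offset":[0,0,0],"spin":0},{"offset":[0,0,0],"spin":0},{"offset":[0,0,0],"spin":0},{"offset":[0,0,0],"spin":0},{"offset":[0,0,0],"spin":0}]' 0.035
python3 -m crank '[{"offset":[0,0,0],"spin":0},{"offset":[0,0,0],"spin":0},{"offset":[0,0,0],"spin":0},{"offset":[0,0,0],"spin":0},{"offset":[0,0,0],"spin":0}]' 0.005
python3 - <<'E'
from bar import *
s=bot.read_state();g=s['position']+.164*s['tcp_rot'][:,0];print('grasp a,b,z',(g[:2]-c0)@ex,(g[:2]-c0)@ey,g[2],s['tcp_rot'].round(4).tolist())
E
```

```text
time_s: 33.9
position: [0.5507, 0.1853, 0.508]
tcp_rot: [[0.067, 0.993, -0.095], [0.052, -0.099, -0.994], [-0.996, 0.061, -0.058]]
force: [-0.1, 0.8, -0.1]
opening: 0.401
time_s: 34.4
position: [0.5507, 0.1853, 0.5074]
tcp_rot: [[0.066, 0.993, -0.096], [0.052, -0.099, -0.994], [-0.997, 0.06, -0.058]]
force: [0.5, 1.8, 0.8]
opening: 0.125
grasp a,b,z -0.002314798879705653 0.08641332265690368 0.34399055802393985 [[0.0656, 0.9933, -0.0956], [0.0516, -0.0991, -0.9937], [-0.9965, 0.0602, -0.0578]]
```

```bash
cat > arc.py <<'E'
from bar import *
def rows(ph0,ph1,n,R=.262,H=(.110,.080)):
    s=bot.read_state();Rm=s['tcp_rot'];g=s['position']+.164*Rm[:,0]
    b=(g[:2]-c0)@ey;z=g[2];print('now b,z',b,z,'phi',np.degrees(np.arctan2(z-H[1],H[0]-b)),'R',np.hypot(z-H[1],H[0]-b))
    ph=np.radians(np.linspace(ph0,ph1,n+1))
    e=np.r_[ey,0];k=np.array([0,0,1.])
    D=np.array([-R*np.cos(ph),R*np.sin(ph)]).T
    tot=np.array([Rm.T@(e*(q[0]-D[0,0])+k*(q[1]-D[0,1])) for q in D])
    r=np.diff(np.round(tot,4),axis=0)
    print(','.join('{"offset":[%.4f,%.4f,%.4f],"spin":0}'%tuple(x) for x in r))
E
python3 -c "
from arc import *
rows(84.9,60.9,11)"
```

```text
now b,z 0.08641332265690368 0.34399055802393985 phi 84.89436986747698 R 0.26504215904998674
{"offset":[0.0005,-0.0001,0.0100],"spin":0},{"offset":[0.0009,-0.0002,0.0099],"spin":0},{"offset":[0.0012,-0.0002,0.0099],"spin":0},{"offset":[0.0016,-0.0002,0.0098],"spin":0},{"offset":[0.0020,-0.0002,0.0098],"spin":0},{"offset":[0.0024,-0.0003,0.0097],"spin":0},{"offset":[0.0027,-0.0003,0.0096],"spin":0},{"offset":[0.0031,-0.0003,0.0095],"spin":0},{"offset":[0.0035,-0.0003,0.0093],"spin":0},{"offset":[0.0038,-0.0003,0.0092],"spin":0},{"offset":[0.0041,-0.0004,0.0091],"spin":0}
```

```bash
python3 -m crank '[{"offset":[0.0005,-0.0001,0.01],"spin":0},{"offset":[0.0009,-0.0002,0.0099],"spin":0},{"offset":[0.0012,-0.0002,0.0099],"spin":0},{"offset":[0.0016,-0.0002,0.0098],"spin":0}]'
python3 -m crank '[{"offset":[0.002,-0.0002,0.0098],"spin":0},{"offset":[0.0024,-0.0003,0.0097],"spin":0},{"offset":[0.0027,-0.0003,0.0096],"spin":0},{"offset":[0.0031,-0.0003,0.0095],"spin":0},{"offset":[0.0035,-0.0003,0.0093],"spin":0},{"offset":[0.0038,-0.0003,0.0092],"spin":0},{"offset":[0.0041,-0.0004,0.0091],"spin":0},{"offset":[0,0,0],"spin":0}]'
python3 -c "
from arc import *
rows(60.9,36.9,11)
cap('scene','s16')"
```

```text
time_s: 34.8
position: [0.5464, 0.1451, 0.5012]
tcp_rot: [[0.067, 0.993, -0.096], [0.052, -0.1, -0.994], [-0.996, 0.061, -0.058]]
force: [0.4, 2.7, -0.2]
opening: 0.127
time_s: 35.6
position: [0.5396, 0.0802, 0.4747]
tcp_rot: [[0.065, 0.993, -0.097], [0.049, -0.1, -0.994], [-0.997, 0.06, -0.056]]
force: [3.2, -2.1, -1.0]
opening: 0.125
now b,z -0.019619188113333855 0.31125030237534007 phi 60.72872981185788 R 0.26509967234201937
{"offset":[0.0045,-0.0004,0.0089],"spin":0},{"offset":[0.0049,-0.0003,0.0087],"spin":0},{"offset":[0.0051,-0.0004,0.0085],"spin":0},{"offset":[0.0055,-0.0004,0.0083],"spin":0},{"offset":[0.0059,-0.0005,0.0081],"spin":0},{"offset":[0.0061,-0.0004,0.0079],"spin":0},{"offset":[0.0064,-0.0005,0.0076],"spin":0},{"offset":[0.0067,-0.0005,0.0074],"spin":0},{"offset":[0.0069,-0.0004,0.0071],"spin":0},{"offset":[0.0073,-0.0005,0.0069],"spin":0},{"offset":[0.0075,-0.0006,0.0066],"spin":0}
```

View pics/s16.png

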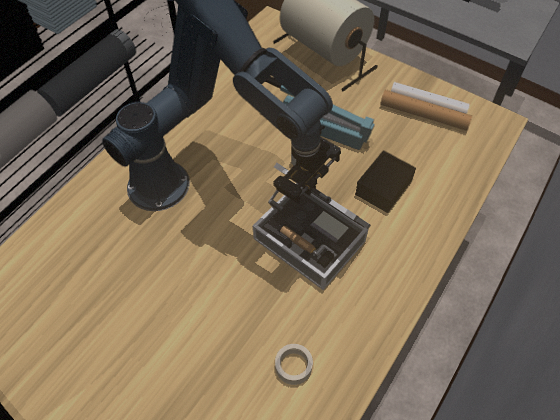

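The lid follows the gripper with low forces (about 3 N). I'll continue along the arc.

```bash
python3 -m crank '[{"offset":[0.0045,-0.0004,0.0089],"spin":0},{"offset":[0.0049,-0.0003,0.0087],"spin":0},{"offset":[0.0051,-0.0004,0.0085],"spin":0},{"offset":[0.0055,-0.0004,0.0083],"spin":0},{"offset":[0.0059,-0.0005,0.0081],"spin":0},{"offset":[0.0061,-0.0004,0.0079],"spin":0},{"offset":[0.0064,-0.0005,0.0076],"spin":0},{"offset":[0.0067,-0.0005,0.0074],"spin":0},{"offset":[0.0069,-0.0004,0.0071],"spin":0},{"offset":[0.0073,-0.0005,0.0069],"spin":0},{"offset":[0.0075,-0.0006,0.0066],"spin":0},{"offset":[0,0,0],"spin":0}]'
python3 -c "
from arc import *
rows(36.9,12.9,11)
cap('scene','s17')"
```

```text
time_s: 36.85
position: [0.5307, -0.0008, 0.4023]
tcp_rot: [[0.064, 0.993, -0.096], [0.051, -0.1, -0.994], [-0.997, 0.059, -0.057]]
force: [3.1, -1.0, -2.3]
opening: 0.123
now b,z -0.10083901737763344 0.2388790575994592 phi 37.00008010085371 R 0.26399932990910846
{"offset":[0.0077,-0.0005,0.0063],"spin":0},{"offset":[0.0080,-0.0005,0.0060],"spin":0},{"offset":[0.0082,-0.0006,0.0057],"spin":0},{"offset":[0.0084,-0.0005,0.0053],"spin":0},{"offset":[0.0086,-0.0006,0.0051],"spin":0},{"offset":[0.0087,-0.0006,0.0047],"spin":0},{"offset":[0.0090,-0.0005,0.0043],"spin":0},{"offset":[0.0091,-0.0006,0.0041],"spin":0},{"offset":[0.0093,-0.0006,0.0036],"spin":0},{"offset":[0.0093,-0.0006,0.0034],"spin":0},{"offset":[0.0096,-0.0006,0.0029],"spin":0}
```

```bash
python3 -m crank '[{"offset":[0.0077,-0.0005,0.0063],"spin":0},{"offset":[0.008,-0.0005,0.006],"spin":0},{"offset":[0.0082,-0.0006,0.0057],"spin":0},{"offset":[0.0084,-0.0005,0.0053],"spin":0},{"offset":[0.0086,-0.0006,0.0051],"spin":0},{"offset":[0.0087,-0.0006,0.0047],"spin":0},{"offset":[0.009,-0.0005,0.0043],"spin":0},{"offset":[0.0091,-0.0006,0.0041],"spin":0},{"offset":[0.0093,-0.0006,0.0036],"spin":0},{"offset":[0.0093,-0.0006,0.0034],"spin":0},{"offset":[0.0096,-0.0006,0.0029],"spin":0},{"offset":[0,0,0],"spin":0}]'
python3 -c "
from arc import *
rows(12.9,1.3,8)
d=cap('scene','s18');cv2.imwrite('pics/s18c.png',cv2.resize(d['pixels'][120:300,220:400],None,fx=3,fy=3))"
```

```text
time_s: 38.1
position: [0.5258, -0.0457, 0.3032]
tcp_rot: [[0.064, 0.993, -0.096], [0.052, -0.099, -0.994], [-0.997, 0.059, -0.058]]
force: [0.7, -1.7, -4.0]
opening: 0.125
now b,z -0.1458694761635105 0.13977237006204427 phi 13.148779064780431 R 0.2627583015910691
{"offset":[0.0064,-0.0004,0.0018],"spin":0},{"offset":[0.0064,-0.0004,0.0016],"spin":0},{"offset":[0.0065,-0.0004,0.0014],"spin":0},{"offset":[0.0065,-0.0004,0.0013],"spin":0},{"offset":[0.0065,-0.0004,0.0011],"spin":0},{"offset":[0.0065,-0.0003,0.0010],"spin":0},{"offset":[0.0066,-0.0004,0.0008],"spin":0},{"offset":[0.0066,-0.0004,0.0006],"spin":0}
```

View pics/s18c.png

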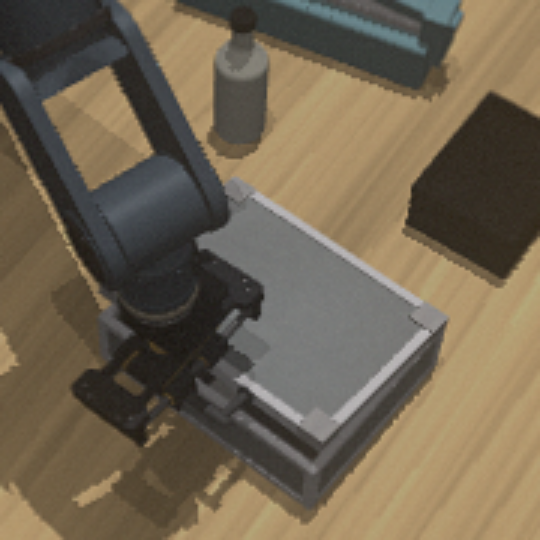

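The lid is almost shut, with its front edge slightly open at crop (300,430). The last part I'll do slower.

```bash
python3 -m crank '[{"offset":[0.0064,-0.0004,0.0018],"spin":0},{"offset":[0.0064,-0.0004,0.0016],"spin":0},{"offset":[0.0065,-0.0004,0.0014],"spin":0},{"offset":[0.0065,-0.0004,0.0013],"spin":0},{"offset":[0.0065,-0.0004,0.0011],"spin":0},{"offset":[0.0065,-0.0003,0.001],"spin":0},{"offset":[0.005,-0.0003,0.0006],"spin":0},{"offset":[0,0,0],"spin":0}]'
python3 -m crank '[{"offset":[0.004,-0.0002,0.0004],"spin":0},{"offset":[0.003,-0.0002,0.0002],"spin":0},{"offset":[0,0,0],"spin":0}]'
```

```text
time_s: 38.95
position: [0.5253, -0.0516, 0.2595]
tcp_rot: [[0.064, 0.993, -0.096], [0.052, -0.099, -0.994], [-0.997, 0.059, -0.058]]
force: [-2.1, -1.9, -3.2]
opening: 0.125
time_s: 39.25
position: [0.5252, -0.0518, 0.253]
tcp_rot: [[0.065, 0.993, -0.095], [0.052, -0.099, -0.994], [-0.997, 0.059, -0.058]]
force: [-3.0, -2.2, -2.5]
opening: 0.125
```

```bash
python3 -m crank '[{"offset":[0.002,0,0],"spin":0},{"offset":[0.002,0,0],"spin":0},{"offset":[0,0,0],"spin":0}]'
```

```text
time_s: 39.55
position: [0.5252, -0.0518, 0.2501]
tcp_rot: [[0.065, 0.993, -0.095], [0.051, -0.098, -0.994], [-0.997, 0.059, -0.057]]
force: [-4.9, -4.2, 4.3]
opening: 0.126
```

```bash
python3 -m crank '[{"offset":[0.0015,0,0],"spin":0},{"offset":[0.0015,0,0],"spin":0},{"offset":[0,0,0],"spin":0}]'
python3 - <<'E'
from bar import *
d=cap('scene','s19');P=cloud(d).reshape(-1,3);A=(P[:,:2]-c0)@ex*1000;B=(P[:,:2]-c0)@ey*1000;Z=P[:,2]*1000
m=(A>40)&(A<135)&(abs(B)<100)&(Z>70)&(Z<125)
s=np.linalg.lstsq(np.c_[A[m],B[m],np.ones(m.sum())],Z[m],rcond=None)[0];print(m.sum(),s[:2],s[2])
E
```

```text
time_s: 39.85
position: [0.5251, -0.0517, 0.2497]
tcp_rot: [[0.066, 0.993, -0.094], [0.05, -0.098, -0.994], [-0.997, 0.061, -0.057]]
force: [-11.4, -4.3, 24.6]
opening: 0.126
1795 [0.01366341 0.00220183] 90.42214360011043
```

The lid is shut: the gripper is pressing at 24 N without moving, and the lid plane is level. I'll relax, open and retreat.

```bash
python3 -m crank '[{"offset":[-0.0025,0,0],"spin":0},{"offset":[0,0,0],"spin":0},{"offset":[0,0,0],"spin":0},{"offset":[0,0,0],"spin":0},{"offset":[0,0,0],"spin":0}]' 0.035
python3 -m crank '[{"offset":[-0.015,0,0],"spin":0},{"offset":[-0.03,0,0],"spin":0},{"offset":[-0.04,0,0],"spin":0},{"offset":[-0.04,0,0],"spin":0},{"offset":[0,0,0.04],"spin":0},{"offset":[0,0,0.04],"spin":0},{"offset":[0,0,0.04],"spin":0},{"offset":[0,0,0.04],"spin":0},{"offset":[0,0,0],"spin":0},{"offset":[0,0,0],"spin":0}]'
python3 - <<'E'
from bar import *
d=cap('wrist','w20');d=cap('scene','s20');P=cloud(d).reshape(-1,3);A=(P[:,:2]-c0)@ex*1000;B=(P[:,:2]-c0)@ey*1000;Z=P[:,2]*1000
m=(abs(A)<135)&(abs(B)<100)&(Z>70)&(Z<125)
s=np.linalg.lstsq(np.c_[A[m],B[m],np.ones(m.sum())],Z[m],rcond=None)[0];print(m.sum(),s[:2],s[2])
k=(abs(A)<60)&(B<-140)&(B>-165)&(Z>60)&(Z<120);print('bar',k.sum(),np.percentile(B[k],[2,50,98]),np.percentile(Z[k],[50,98]))
for l in ['tape','trays','bottle']:
  r=bot.regions_of(l,d)[0];print(l,r['p'],r['extent'])
E
```

```text
time_s: 40.4
position: [0.526, -0.0514, 0.2486]
tcp_rot: [[0.066, 0.993, -0.095], [0.052, -0.099, -0.994], [-0.996, 0.06, -0.058]]
force: [0.7, -0.6, 0.1]
opening: 0.393
time_s: 41.4
position: [0.502, -0.2178, 0.3637]
tcp_rot: [[0.065, 0.993, -0.098], [0.052, -0.101, -0.993], [-0.997, 0.059, -0.059]]
force: [0.1, 0.1, 0.1]
opening: 0.401
4842 [ 0.00059417 -0.00020924] 91.64007187479464
bar 165 [-160.22684282 -154.50789302 -141.94674913] [90.52628838 97.35284196]
tape 0.77 [295.9, 364.6, 35.5, 41.1]
trays 0.9 [384.7, 179.5, 63.6, 64.8]
bottle 0.82 [300.9, 143.4, 15.3, 46.5]
```

View pics/s20.png

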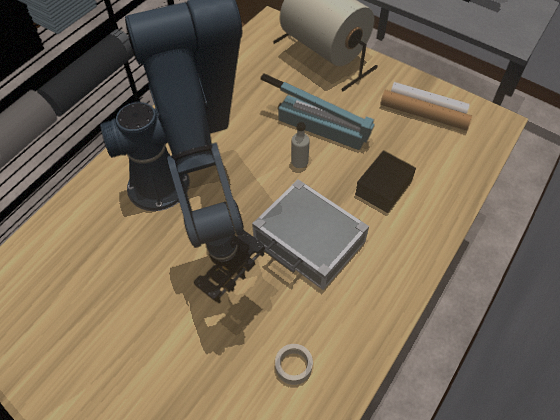

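The lid is flat: it is level within 0.001 rad with its top at 91.6 mm (92 expected). The case sits at (310,233), the gripper is clear at ~(225,275), and the bystanders are where they were. I'll hand in.

```bash
python3 -c "
from rig import bot
print(bot.hand_in())"
```

```text
the job is handed in; nothing more can be done
None
```

I pressed the roller home, took the stay's knee past straight, and lowered the lid in the grip until it was shut. I handed the job in at about 41 s of the 67 s allowed; no verdict was reported.

**Roller:** After I pressed with about 22 N, the handle top measured 56.0 mm and the drum top 55.7 mm, against 56 mm expected. I could not see it under the shut lid. It last showed in place just before I started lowering the lid.

**Knee:** I pinched the knob end to end and carried it round its circle. The lid came forward about 4°. I worked the knee angle out from the geometry at about +0.55 rad (0.1 needed) and did not read it directly.

**Lid:** I lowered it at about 0.4 rad/s, gripping the bar all the way, with arc forces of a few newtons. I then pressed it shut at about 25 N. After I let go, it measured level within 0.001 rad, with its top at 91.6 mm (92 expected).

**Problems:**
- While turning the gripper, joint 6 ran into its range limit twice, once by mistake and once on purpose to reverse the tilt the first had left. It read 163.585° against the listed limit of 163.58°. The tool kept a tilt of roughly 4–5° for the rest of the job.
- My first reading of the roller's offset from the cut-out was about 2 mm off from the closer views. I corrected it before inserting.

**Last check:** The tape, trays and bottle showed at about the same image positions as at the start, and the gripper was clear of everything, with force readings near zero.

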